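# Refill the locked pod box

## Robot

A 6-joint arm with a two-finger parallel gripper is mounted at the origin on a cart in front of the work surface, level with it; the furniture and walls round the work are solid. World frame = base frame: x ahead of the robot, y to its left, z up, the work surface at z = 0. Lengths are in m, angles in rad, forces in N, time in s.
With the tool pointing down it reaches from about 0.35 to 0.85 m from the base axis. Payload 8.1 kg.
Tool frame: the origin (TCP) lies between the finger pads; the fingertips stand 25 mm ahead of it and the grasp point (between the pads) lies 6 mm ahead of it (robot.tip_extent is the distance from the TCP to the fingertips, in m); z points along the fingers, y is the direction in which the jaws open and shut (so a half turn about z gives the same grasp; the last joint's range is limited). The gripper opens to 93 mm and grips with 3 to 60 N. Pads are 15 mm wide; open, the fingers measure 128 mm over their backs; the gripper's body (75 mm by 188 mm) begins 65 mm behind the grasp point.
Start: joints at [1.251, 0.13, 1.488, -0, 1.523, -0.085], TCP at [0.14, 0.584, 0.244] pointing down, gripper open.
Joint ranges: [-2.96, 2.96], [-0.89, 2.26], [0.02, 2.5], [-1.34, 4.48], [0, 2.73], [-2.66, 2.66]. Speed limits (rad/s): [2.39, 2.39, 2.79, 3.14, 3.14, 3.14].

## Interface

Orientations are given as a rotation vector (axis times angle).
In Python, from plant import robot gives the robot as it stands.
- The arm moves only by the tool drive_tool, never from a script. Its argument "increments" is a list of rows, each a list of 7 numbers: the closure, from 0 (fully open) to 1 (shut), then the shift along the world's x, y, z in units of 25 mm (1.0 is 25 mm), then the turn, a rotation vector about the world's x, y, z in rad. In form: [[gripper, dx, dy, dz, rx, ry, rz], ...]. A call has 1 to 20 rows; each row is the pose to reach, as a shift and turn from the pose commanded when the call began; what a row does not reach only later rows make up. A row lasts 1/12 s, in which the tool goes at most 41.7 mm and 7.16 degrees, less where a joint would pass 70% of its speed; a pose out of reach is approached as far as the arm can. A call with a gripper value outside its range is refused whole. The fingers move at their own pace and stop on an object; "squeeze" is the grip in N (left out, the last holds). Time passes only in rows, so rows that repeat a pose let the fingers close. It gives the time, the measured TCP pose, the force and the opening at its end, in the units of the state.
- robot.read_state(): the state, without advancing time (a new reading comes with each control period).
- robot.read_camera(name): name is "scene" or "top"; returns a dict with "image" (480x640x3 uint8, red, green, blue), "fx", "fy", "cx", "cy" (pixels), "T" (4x4, takes a point from camera to world coordinates). Camera axes: x right, y down, z forward; pixel columns grow to the right and rows downward; lengths in m; the calibration is good to about 2 mm. A picture is of the moment at which its call begins. There is no depth.
- robot.close_job(): hands the job in, once; it reports no verdict.
The state is a dict: "t": time; "q": joint angles; "dq": joint speeds; "joint_torque": joint torques, N m; "tool_pos": TCP position; "orientation": TCP orientation; "force": force on the tool from outside, world axes, zero at the start; "wrist_torque": the same for the moment, N m; "opening": finger opening in m.
Only numpy, scipy, OpenCV 4.12 (cv2) and the standard library are available. Lean on these libraries where they do the work, as an engineer would, in place of code of your own. Each camera call takes 0.05 s, during which the arm holds its last target.

## Task

Take the red-handled key from its wooden stand, put it fully home in the lock of the pod box, turn it clockwise to its stop to unlock, and pull the drawer right out by its handle. Put every pod that stands on the worktop into an empty pocket of the drawer, upright and fully down, then shut the drawer, turn the key back to lock it, and put the key back upright in its stand. Leave the mug and the food tin where they are.

Things in the scene. Friction and masses are not known exactly. Their poses are not given: they have to be found in the camera images.
- key_bow (a point): centre of the key's red flat handle: 34 mm along key x, 10 mm thick along y (grip across these), 32 mm tall, from 24 to 56 mm above the key's lower end; below it a round 7 mm shank, at the end a blade 18 mm along x, 6 mm along y, 12 mm tall, edges rounded. z points up from blade to handle; the key starts upright in its stand. Same key after a half turn about z. 45 g
- key_tip (a point): lower end of the key, centre of the blade's underside, 40 mm below key_bow along the key's z; same axes
- stand_slot (a point): centre of the mouth of the slot in the key's stand, a fixed wooden block 56 x 42 x 34 mm; slot 21 mm along x, 8.6 mm along y, 20 mm deep; the blade stands on its floor, so the key's lower end rests 20 mm below this point. x along the slot, z up
- keyhole (a point): centre of the key slot in the raised brass plate on the steel pillar at the left of the box's top, level with the plate's top, 73.5 mm above the worktop. Slot 20.4 mm along x, 8.2 mm along y; z up, x from the box's front to its back. The key is home when its lower end is 18.5 mm below this point; only there can it turn, and it comes out only at lock value 0. It stands in the lock by itself
- lock (a joint): angle of the lock core in rad: 0 locked (start, in line with the plate's slot), growing as the key is turned clockwise seen from above, to a stop at 1.4; friction (0.05 N m) holds it where it is left, the blade has about 0.1 rad of play. It draws a hidden bolt that frees the drawer above about 0.9; with the drawer more than 1 mm open the bolt cannot go back
- pod_drawer (a joint): how far the drawer is pulled out, in m: 0 shut (start), 0.108 at its stop; about 1.5 N of friction, it stays where it is left
- drawer_handle (a point): middle of the drawer's round steel bar handle, 90 mm long along y, 35 mm in front of the front panel and 46 mm above the worktop; the drawer slides out along -x; z up. The panel is 8 mm thick and 65 mm high; the box behind it is 150 mm deep (x), 72 mm high and reaches from 103 mm on the +y side of the handle (lock pillar) to 67 mm on the -y side; drawer 122 mm wide. The kitchen wall is behind the box
- bore0 (a point): round pocket of the drawer (front row, left one seen from the box's front), 36 mm across, 22 mm deep. The point is where the centre of a pod lies when fully down in the pocket: on its axis, 6 mm below the mouth, 34 mm above the worktop; a seated pod stands 10 mm proud. Pockets are 66 mm apart along y, 48 mm along x; with the drawer right out the back row is 32 mm in front of the box; axes as drawer_handle
- bore1 (a point): round pocket of the drawer (front row, right one seen from the box's front), 36 mm across, 22 mm deep. The point is where the centre of a pod lies when fully down in the pocket: on its axis, 6 mm below the mouth, 34 mm above the worktop; a seated pod stands 10 mm proud. Pockets are 66 mm apart along y, 48 mm along x; with the drawer right out the back row is 32 mm in front of the box; axes as drawer_handle
- bore2 (a point): round pocket of the drawer (back row, left one seen from the box's front), 36 mm across, 22 mm deep. The point is where the centre of a pod lies when fully down in the pocket: on its axis, 6 mm below the mouth, 34 mm above the worktop; a seated pod stands 10 mm proud. Pockets are 66 mm apart along y, 48 mm along x; with the drawer right out the back row is 32 mm in front of the box; axes as drawer_handle
- bore3 (a point): round pocket of the drawer (back row, right one seen from the box's front), 36 mm across, 22 mm deep. The point is where the centre of a pod lies when fully down in the pocket: on its axis, 6 mm below the mouth, 34 mm above the worktop; a seated pod stands 10 mm proud. Pockets are 66 mm apart along y, 48 mm along x; with the drawer right out the back row is 32 mm in front of the box; axes as drawer_handle
- pod1_center (a point): drinks pod that has to go into the box (may be absent): a terracotta-coloured slightly tapered cup 32 mm tall with a foil top, 35 mm across the straight band that forms its top 8 mm, 32 mm across the heavy foot, 30 g, standing upright on the worktop. The point is its centre, 16 mm above its foot; z up
- pod2_center (a point): drinks pod that has to go into the box (may be absent): a terracotta-coloured slightly tapered cup 32 mm tall with a foil top, 35 mm across the straight band that forms its top 8 mm, 32 mm across the heavy foot, 30 g, standing upright on the worktop. The point is its centre, 16 mm above its foot; z up
- pod3_center (a point): drinks pod that has to go into the box (may be absent): a terracotta-coloured slightly tapered cup 32 mm tall with a foil top, 35 mm across the straight band that forms its top 8 mm, 32 mm across the heavy foot, 30 g, standing upright on the worktop. The point is its centre, 16 mm above its foot; z up
- old1_center (a point): pod left over from before, already down in one of the drawer's pockets (may be absent; exactly one of old1 and old2 is there); same kind and size as the pods on the worktop, the point is its centre. It stays in its pocket
- old2_center (a point): pod left over from before, already down in one of the drawer's pockets (may be absent; exactly one of old1 and old2 is there); same kind and size as the pods on the worktop, the point is its centre. It stays in its pocket
- mug_tea: dotted mug, 93 mm tall, standing on the drainer; origin at its underside. Not to be disturbed
- tin_small: small food tin, 75 mm across and 58 mm tall, standing on the drainer; origin at its underside. Not to be disturbed
- key: the whole key; origin at key_tip, same axes

How it is judged:
By the outcome, as a careful person would: the job done as asked, in the order asked, and still so for the second after the job is handed in, with the robot touching nothing.
Of pod1, pod2, pod3 only 2 to 3 are there at a start; the rules pass over those that are not, and their reading is None.
Of old1, old2 only 1 to 1 are there at a start; the rules pass over those that are not, and their reading is None.
At some moment in a run one of pod1, pod2, pod3 may be knocked a few centimetres aside while the robot is not near it.
It also fails if it takes over 210 s, if anything falls off the work surface, if the arm or the gripper's body presses on something with over 40 N, if the wrist force passes 120 N, or if a joint passes its speed limit or range.

## Working session

There is one attempt and no reset: what is moved stays moved. The work goes in short steps, Python scripts to look and compute and a tool call to move; the robot and the scene stay as the last step left them, time stands still between calls to the robot, and variables do not carry over. Pictures are saved under pics/ and viewed, and the job is handed in when it is done.

Besides the shell and the picture viewer there is one more tool, called after "Request:" by a JSON object that holds its "api" and its "payload", one argument or row to a line. drive_tool: Moves the arm, as the interface text tells. Its arguments: {"type":"object","properties":{"increments":{"type":"array"},"squeeze":{"type":"number"}},"required":["increments"]}

```bash
ls; mkdir -p pics; python3 - <<'E'
from plant import robot
import cv2
for n in ("scene","top"):
    c=robot.read_camera(n)
    cv2.imwrite(f"pics/{n}0.png",c["image"][:,:,::-1])
    print(n,c["fx"],c["fy"],c["cx"],c["cy"]);print(c["T"])
print(robot.read_state())
E
```

```text
pics
scene 562.6015369285747 562.6015369285747 324.5058431750067 242.3154390981919
[[ 0.59294755 -0.47936188  0.64701266 -0.12773777]
 [-0.80518092 -0.36277853  0.46912197 -0.43781476]
 [ 0.00984311 -0.79912698 -0.60108168  0.72120865]
 [ 0.          0.          0.          1.        ]]
top 511.6380758094057 511.6380758094057 314.45293000603516 233.81575734614492
[[ 0.00587898 -0.98596875  0.16682644  0.46705446]
 [-0.99974265 -0.0094506  -0.02062341  0.09190247]
 [ 0.02191065 -0.16666226 -0.98577057  0.9121101 ]
 [ 0.          0.          0.          1.        ]]
{'t': 0.1, 'q': array([ 1.25059053e+00,  1.31103677e-01,  1.48916479e+00,  2.07904398e-06,
        1.52300754e+00, -8.53709323e-02]), 'dq': array([ 0.00011173, -0.0017746 , -0.00164829, -0.00110967,  0.00084913,
        0.00067808]), 'joint_torque': array([ 1.01087706e-03, -5.61348581e+01, -4.93085897e+01,  7.69820320e-02,
        2.91319925e-02, -6.62297907e-05]), 'tool_pos': array([0.13942014, 0.58308912, 0.24268462]), 'orientation': array([-3.67990788e-01, -3.11962139e+00,  2.58907914e-03]), 'force': array([-0.91341983,  0.31421598, -0.34508029]), 'wrist_torque': array([ 0.02173781, -0.02745459,  0.00757967]), 'opening': 0.0930096624027846}
```

View pics/scene0.png

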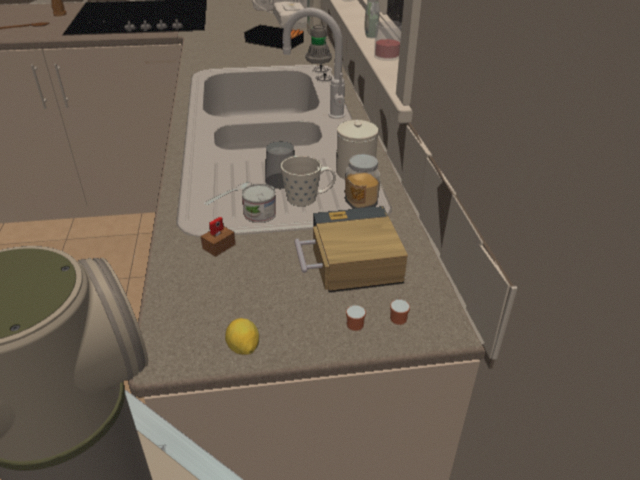

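View pics/top0.png

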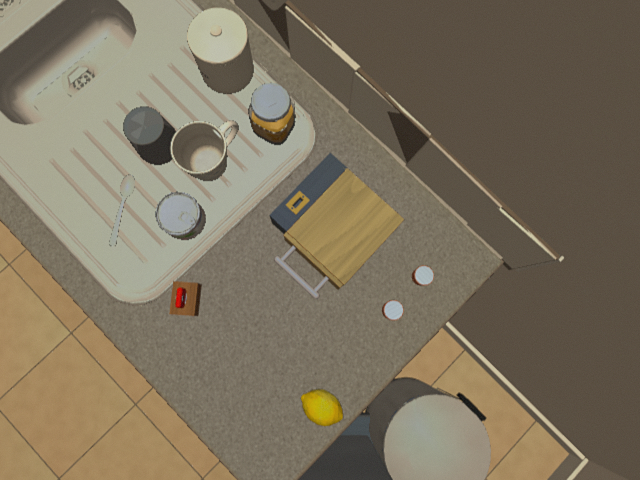

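```bash
cat > h.py <<'E'
import numpy as np, cv2
from scipy.spatial.transform import Rotation as R
from plant import robot
def cams(): return {n:robot.read_camera(n) for n in ("scene","top")}
def proj(c,p):
    p=np.atleast_2d(p); T=c["T"]; q=(p-T[:3,3])@T[:3,:3]
    return np.c_[c["fx"]*q[:,0]/q[:,2]+c["cx"], c["fy"]*q[:,1]/q[:,2]+c["cy"]]
def atz(c,uv,z):
    u,v=uv; T=c["T"]; d=T[:3,:3]@np.array([(u-c["cx"])/c["fx"],(v-c["cy"])/c["fy"],1.]); o=T[:3,3]
    return o+d*(z-o[2])/d[2]
def crop(c,name,u0,v0,w,h,s):
    im=c["image"][v0:v0+h,u0:u0+w,::-1]
    im=cv2.resize(im,None,fx=s,fy=s,interpolation=cv2.INTER_CUBIC)
    im=np.clip(im.astype(float)*1.3,0,255).astype(np.uint8)
    # ticks
    for u in range((u0//10+1)*10,u0+w,10): cv2.line(im,(int((u-u0+.5)*s),0),(int((u-u0+.5)*s),6 if u%50 else 14),(0,255,0),1)
    for v in range((v0//10+1)*10,v0+h,10): cv2.line(im,(0,int((v-v0+.5)*s)),(6 if v%50 else 14,int((v-v0+.5)*s)),(0,255,0),1)
    cv2.imwrite(f"pics/{name}.png",im)
E
python3 - <<'E'
from h import *
c=cams()
crop(c["top"],"t1",260,145,160,120,5)
crop(c["top"],"t2",140,170,160,150,4)
crop(c["scene"],"s1",285,195,140,110,5)
crop(c["scene"],"s2",190,170,160,110,5)
for n,uv,z in [("key",(181,297),.055),("podA",(393.5,310),.032),("podB",(424,275.5),.032),("hole",(298,203),.0735),("tin",(179,214),.058),("lemon",(322,407),.03),("h1",(279,261),.046),("h2",(317,294),.046)]:
    print(n,atz(c["top"],uv,z).round(4))
E
```

```text
key [0.5039 0.2943 0.055 ]
podA [ 0.4853 -0.0623  0.032 ]
podB [ 0.5447 -0.1164  0.032 ]
hole [0.6612 0.1023 0.0735]
tin [0.6435 0.3038 0.058 ]
lemon [0.3258 0.0592 0.03  ]
h1 [0.5662 0.1338 0.046 ]
h2 [0.5109 0.0689 0.046 ]
```

View pics/t1.png

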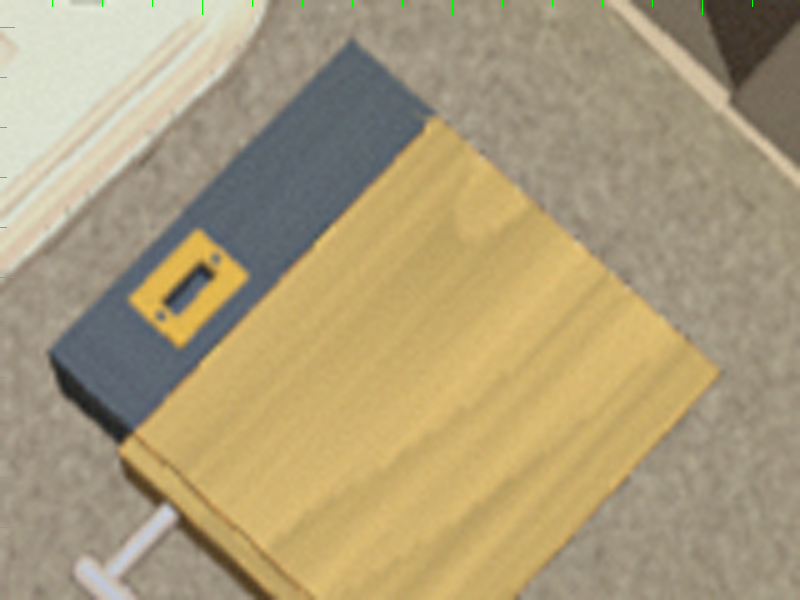

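View pics/t2.png

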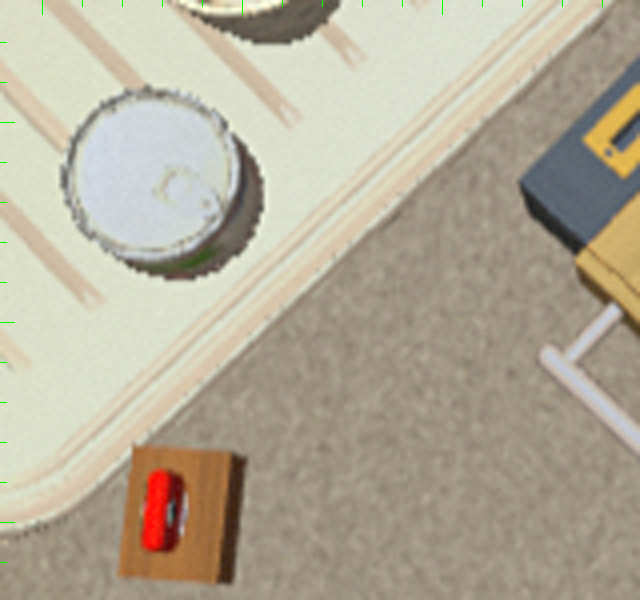

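View pics/s1.png

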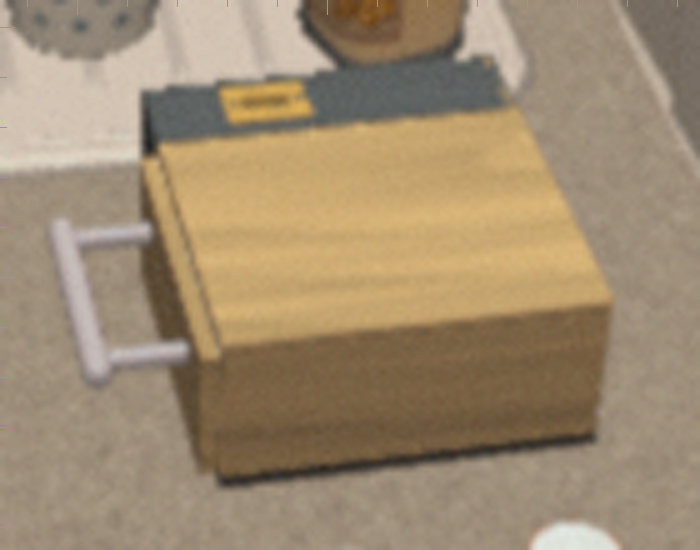

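View pics/s2.png

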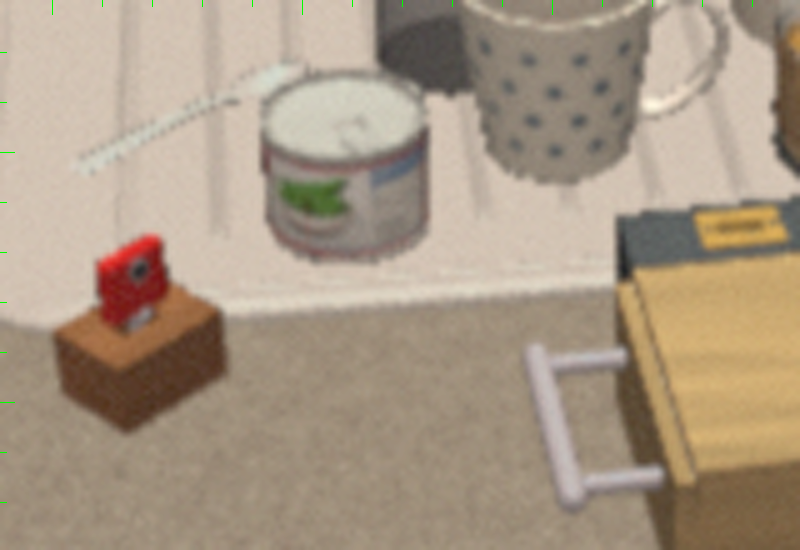

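```bash
cat >> h.py <<'E'
from scipy.optimize import least_squares, minimize
def rot2(y): return np.array([[np.cos(y),-np.sin(y)],[np.sin(y),np.cos(y)]])
def place(p,pts):
    pts=np.atleast_2d(pts); return np.c_[pts[:,:2]@rot2(p[2]).T+p[:2],pts[:,2]]
def boxpts(lx,ly,z0,z1): return np.array([[sx*lx/2,sy*ly/2,z] for sx in(-1,1) for sy in(-1,1) for z in(z0,z1)])
S=8
def sil(c,pts,roi):
    u0,v0,w,h=roi
    q=(proj(c,pts)+.5-[u0,v0])*S
    m=np.zeros((h*S,w*S),np.uint8); hull=cv2.convexHull(q.astype(np.float32)).astype(np.int32)
    cv2.fillPoly(m,[hull],255)
    return cv2.resize(m,(w,h),interpolation=cv2.INTER_AREA)/255.
def fitsil(cl,masks,rois,pts,p0,steps=(.004,.004,.1)):
    f=lambda p:sum(np.abs(sil(c,place(p,pts),r)-m).sum() for c,m,r in zip(cl,masks,rois))
    x0=np.array(p0); sim=[x0]+[x0+np.eye(3)[i]*steps[i] for i in range(3)]
    r=minimize(f,x0,method="Nelder-Mead",options=dict(initial_simplex=sim,xatol=1e-5,fatol=1e-3,maxiter=400))
    return r.x,r.fun
def redmask(c,roi):
    u,v,w,h=roi; im=c["image"][v:v+h,u:u+w].astype(float)
    return np.clip((im[...,0]-im[...,1:].max(2)-60)/60,0,1)
E
python3 - <<'E'
from h import *
c=cams()
tp=[((43,103),(269.9,215.1)),((193,103),(329.9,152.1)),((193,-67),(403.5,219.1))]
sp=[((193,-67),(406.1,254.5)),((193,103),(382.5,206.1)),((43,103),(313.5,213.1)),((43,-67),(328.9,263.9))]
def res(p,cn,L): return (proj(c[cn],place(p,[[a/1000,b/1000,.072] for (a,b),_ in L]))-[uv for _,uv in L]).ravel()
for L in ([("top",tp)],[("scene",sp)],[("top",tp),("scene",sp)]):
    r=least_squares(lambda p:np.concatenate([res(p,*l) for l in L]),[.5386,.1013,-.705])
    print(r.x.round(4),r.fun.round(1))
for uv in [(297.5,202.1)]: print("hole top",atz(c["top"],uv,.0735))
print("hole scene",atz(c["scene"],(285+265/5-.5,195+101/5-.5),.0735))
rois={"top":(160,275,50,45),"scene":(200,210,40,45)}
pts=boxpts(.034,.010,.038,.070)
for ns in (["top"],["scene"],["top","scene"]):
    print(ns,fitsil([c[n] for n in ns],[redmask(c[n],rois[n]) for n in ns],[rois[n] for n in ns],pts,[.504,.294,0.]))
for n in rois: print(redmask(c[n],rois[n]).sum())
E
```

```text
[ 0.5392  0.1035 -0.7433] [-0.7 -0.2 -0.   0.3  0.7 -0.1]
[ 0.5368  0.1028 -0.7486] [ 1.1  0.5  0.3 -0.3 -0.9 -0.5 -0.5 -0.1]
[ 0.5385  0.1035 -0.7454] [-0.6  0.2  0.2  0.7  0.9  0.5  1.2 -0.3  0.2 -1.  -0.8 -1.  -0.2 -0.8]
hole top [0.66271176 0.10314663 0.0735    ]
hole scene [0.66137111 0.10229764 0.0735    ]
['top'] (array([ 0.50387448,  0.29812588, -0.0792895 ]), np.float64(118.40294117647059))
['scene'] (array([0.49583468, 0.29657749, 0.86294722]), np.float64(110.9264705882353))
['top', 'scene'] (array([0.50488142, 0.29798986, 0.44470405]), np.float64(288.55882352941177))
108.68333333333334
49.016666666666666
```

```bash
python3 - <<'E'
from h import *
import h
c=cams()
rois={"top":(160,275,50,45),"scene":(200,210,40,45)}
for n in rois:
    u,v,w,hh=rois[n]; im=c[n]["image"][v:v+hh,u:u+w].astype(int)
    m=(im[...,0]>2.6*im[...,1])&(im[...,0]>60)
    print(n,m.sum(), im[m].min(0),im[m].max(0))
    o=cv2.resize(im[...,::-1].astype(np.uint8),None,fx=8,fy=8,interpolation=0); o2=cv2.resize(m.astype(np.uint8)*255,None,fx=8,fy=8,interpolation=0)
    cv2.imwrite(f"pics/m_{n}.png",np.hstack([o,cv2.cvtColor(o2,cv2.COLOR_GRAY2BGR)]))
    m=m.astype(float)
    for p0 in ([.504,.296,0.],[.504,.296,-.15],[.504,.296,.15]): print(fitsil([c[n]],[m],[rois[n]],boxpts(.034,.010,.038,.070),p0,(.004,.004,.05)))
E
```

```text
top 154 [68  1  3] [209  64  57]
(array([ 0.50357783,  0.29582431, -0.01998919]), np.float64(73.76470588235293))
(array([ 0.50349724,  0.29585356, -0.13811075]), np.float64(72.86274509803921))
(array([ 0.50311771,  0.29504037, -0.09043369]), np.float64(72.95686274509804))
scene 132 [87 10 11] [177  50  47]
(array([0.50145274, 0.292949  , 0.34391183]), np.float64(85.44313725490196))
(array([0.50210327, 0.29363069, 0.35150178]), np.float64(84.79607843137254))
(array([0.50243237, 0.29406653, 0.3595655 ]), np.float64(85.4078431372549))
```

View pics/m_top.png

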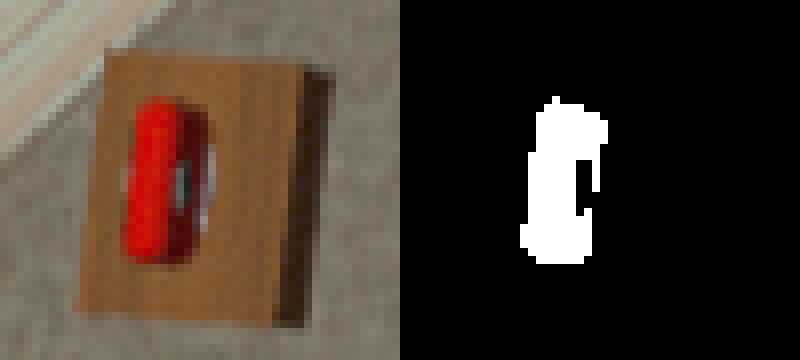

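View pics/m_scene.png

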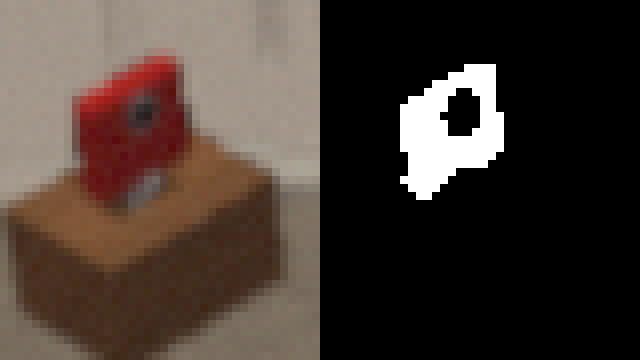

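```bash
cat >> h.py <<'E'
def overlay(c,roi,s,wires,name):
    u0,v0,w,h=roi; im=cv2.resize(c["image"][v0:v0+h,u0:u0+w,::-1],None,fx=s,fy=s,interpolation=0)
    for pts,edges,col in wires:
        q=((proj(c,pts)+.5-[u0,v0])*s)
        for a,b in edges: cv2.line(im,tuple(map(int,q[a])),tuple(map(int,q[b])),col,1,cv2.LINE_AA)
    cv2.imwrite(f"pics/{name}.png",im)
BE=[(a,b) for a in range(8) for b in range(a+1,8) if bin(a^b).count("1")==1]
E
python3 - <<'E'
from h import *
c=cams()
L=[(105,52),(305,65),(275,325),(78,312)]
W=np.array([atz(c["top"],(160+x/8-.5,275+y/8-.5),.034) for x,y in L]); print(W.round(4))
print(W.mean(0), [np.linalg.norm(W[i]-W[i-1]).round(4) for i in range(4)], np.arctan2(*(W[0]-W[3])[1::-1]),np.arctan2(*(W[1]-W[2])[1::-1]), np.arctan2(*(W[0]-W[1])[1::-1])-np.pi/2)
p=[.503,.2955,-.07]
st=[*W.mean(0)[:2],-.11]
for n,roi in {"top":(160,275,50,45),"scene":(195,210,45,45)}.items():
    overlay(c[n],roi,12,[(place(p,boxpts(.034,.010,.038,.07)),BE,(0,255,0)),(place(st,boxpts(.056,.042,0,.034)),BE,(255,255,0))],"o_"+n)
E
```

```text
[[0.5318 0.3148 0.034 ]
 [0.5294 0.2723 0.034 ]
 [0.4746 0.2762 0.034 ]
 [0.4771 0.3176 0.034 ]]
[0.50320733 0.2951941  0.034     ] [np.float64(0.0548), np.float64(0.0426), np.float64(0.0549), np.float64(0.0415)] -0.051495505151871825 -0.07113074406243497 -0.057470026844660405
```

View pics/o_top.png

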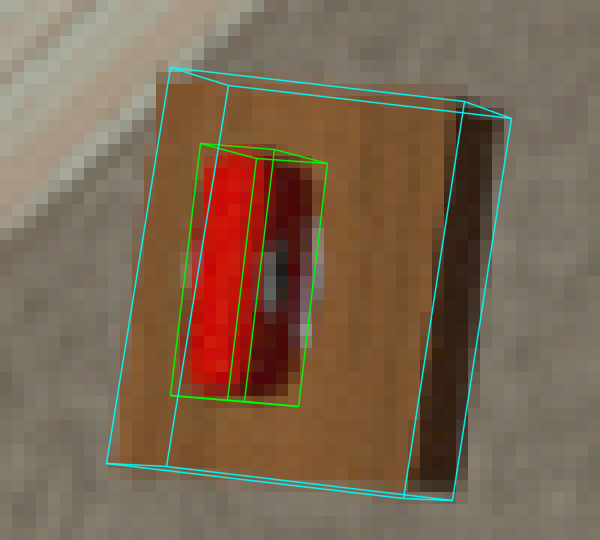

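View pics/o_scene.png

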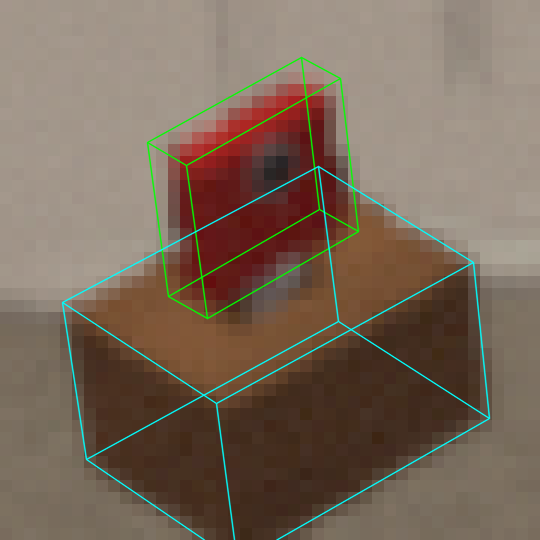

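Request:
{"api": "drive_tool", "payload": {
  "increments": [
    [0, 4, -3, 0, 0, 0, 0.05],
    [0, 8, -6, 0, 0, 0, 0.1],
    [0, 12, -9, -1, 0, 0, 0.176],
    [0, 14.52, -11.56, -3.36, 0, 0, 0.176],
    [0, 14.52, -11.56, -3.36, 0, 0, 0.176],
    [0, 14.52, -11.56, -3.36, 0, 0, 0.176],
    [0, 14.52, -11.56, -3.36, 0, 0, 0.176],
    [0, 14.52, -11.56, -3.36, 0, 0, 0.176],
    [0, 14.52, -11.56, -3.36, 0, 0, 0.176],
    [0, 14.52, -11.56, -3.36, 0, 0, 0.176],
    [0, 14.52, -11.56, -3.36, 0, 0, 0.176],
    [0, 14.52, -11.56, -3.36, 0, 0, 0.176],
    [0, 14.52, -11.56, -3.36, 0, 0, 0.176],
    [0, 14.52, -11.56, -3.36, 0, 0, 0.176],
    [0, 14.52, -11.56, -3.36, 0, 0, 0.176],
    [0, 14.52, -11.56, -3.36, 0, 0, 0.176]
  ],
  "squeeze": 30
}}

```text
t: 1.83
tool_pos: [0.5018, 0.2959, 0.1603]
orientation: [0.09, 3.14, 0.001]
force: [0.3, -0.0, -0.5]
opening: 0.0931
```

```bash
cat >> h.py <<'E'
def st():
    s=robot.read_state(); r=R.from_rotvec(s["orientation"]).as_matrix()
    print("t",round(s["t"],2),"pos",s["tool_pos"].round(4),"psi",np.arctan2(r[1,1],r[0,1]).round(4),"z",r[:,2].round(4),"F",s["force"].round(1),"M",s["wrist_torque"].round(2),"open",s["opening"].round(4),"q",s["q"].round(2))
    return s
E
python3 - <<'E'
from h import *
c=cams(); st()
crop(c["top"],"t3",120,240,160,120,5);crop(c["scene"],"s3",160,170,120,100,6)
E
```

```text
Traceback (most recent call last):
  File "h.py", line 48, in st
    print("t",round(s["t"],2),"pos",s["tool_pos"].round(4),"psi",np.arctan2(r[1,1],r[0,1]).round(4),"z",r[:,2].round(4),"F",s["force"].round(1),"M",s["wrist_torque"].round(2),"open",s["opening"].round(4),"q",s["q"].round(2))
                                                                                                                                                                                      ^^^^^^^^^^^^^^^^^^
AttributeError: 'float' object has no attribute 'round'
```

```bash
sed -i 's/s\["opening"\].round(4)/round(s["opening"],4)/' h.py
python3 - <<'E'
from h import *
c=cams(); st()
crop(c["top"],"t3",120,240,160,120,5);crop(c["scene"],"s3",160,170,120,100,6)
E
```

```text
t 2.03 pos [0.502  0.2955 0.1601] psi 1.5136 z [ 5.e-04  3.e-04 -1.e+00] F [0.8 0.6 0.5] M [ 0.01 -0.    0.02] open 0.0928 q [ 0.44  0.14  1.64  0.    1.37 -1.07]
```

View pics/t3.png

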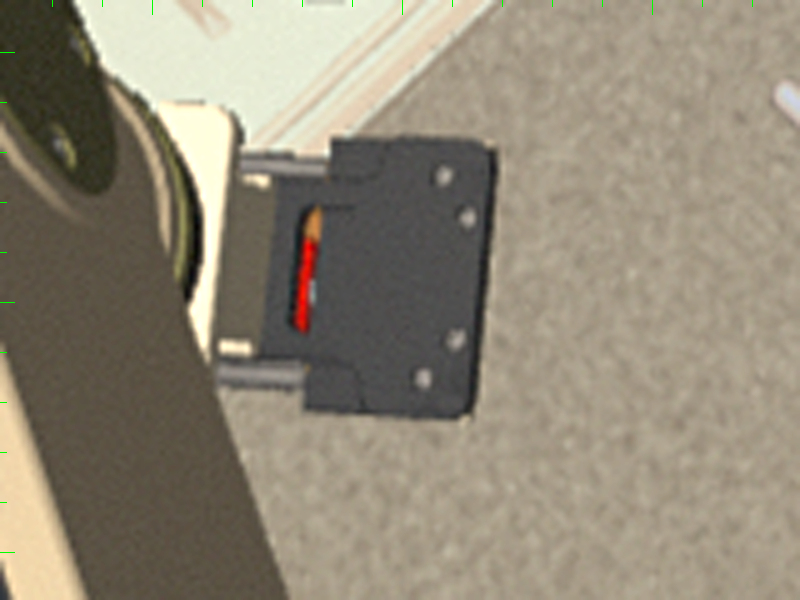

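View pics/s3.png

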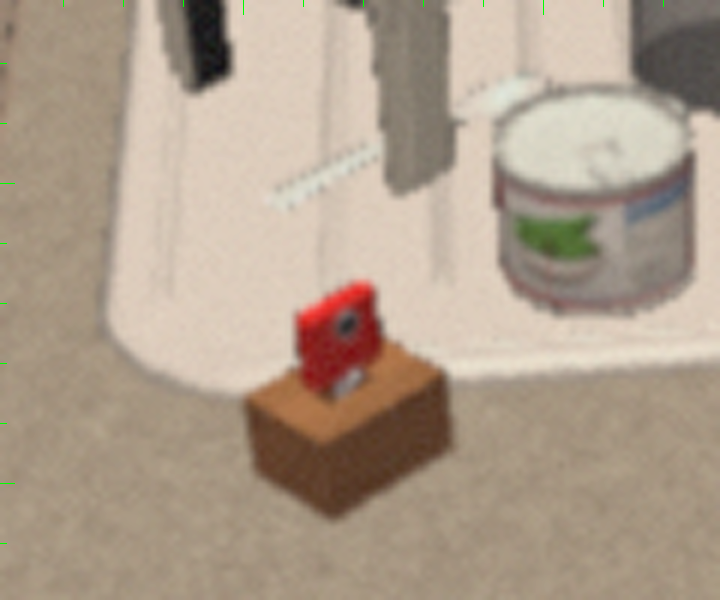

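Request:
{"api": "drive_tool", "payload": {
  "increments": [
    [0, 0, 0, -1, 0, 0, 0],
    [0, 0, 0, -2, 0, 0, 0],
    [0, 0, 0, -3, 0, 0, 0],
    [0, 0, 0, -3.7, 0, 0, 0],
    [0, 0, 0, -3.7, 0, 0, 0],
    [0, 0, 0, -3.7, 0, 0, 0],
    [0.5, 0, 0, -3.7, 0, 0, 0],
    [0.8, 0, 0, -3.7, 0, 0, 0],
    [1, 0, 0, -3.7, 0, 0, 0],
    [1, 0, 0, -3.7, 0, 0, 0],
    [1, 0, 0, -3.7, 0, 0, 0],
    [1, 0, 0, -3.7, 0, 0, 0],
    [1, 0, 0, -3.7, 0, 0, 0],
    [1, 0, 0, -3.7, 0, 0, 0]
  ]
}}

```text
t: 3.2
tool_pos: [0.5026, 0.2945, 0.0672]
orientation: [0.092, 3.14, -0.0]
force: [-0.2, 0.5, -0.6]
opening: 0.0441
```

```bash
python3 - <<'E'
from h import *
c=cams(); st()
crop(c["scene"],"s4",160,150,120,100,6)
E
```

```text
t 3.3 pos [0.5025 0.2945 0.0671] psi 1.512 z [-1.e-04 -1.e-04 -1.e+00] F [ 1.2 -0.5 -0.1] M [ 0.03 -0.05 -0.02] open 0.0364 q [ 0.44  0.24  1.7  -0.    1.2  -1.07]
```

View pics/s4.png

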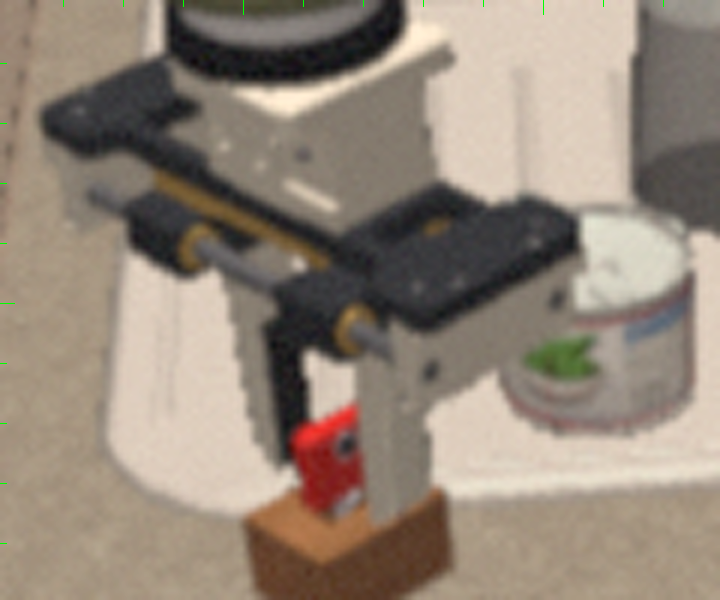

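Fingers still closing slowly (~80 mm/s). Continue closing.

Request:
{"api": "drive_tool", "payload": {
  "increments": [
    [1, 0, 0, 0, 0, 0, 0],
    [1, 0, 0, 0, 0, 0, 0],
    [1, 0, 0, 0, 0, 0, 0],
    [1, 0, 0, 0, 0, 0, 0],
    [1, 0, 0, 0, 0, 0, 0],
    [1, 0, 0, 0, 0, 0, 0],
    [1, 0, 0, 0, 0, 0, 0],
    [1, 0, 0, 0, 0, 0, 0]
  ]
}}

```text
t: 3.97
tool_pos: [0.5026, 0.2946, 0.0671]
orientation: [-0.092, -3.14, 0.0]
force: [0.6, -0.2, 0.2]
opening: 0.0102
```

```bash
python3 - <<'E'
from h import *
st()
E
```

```text
t 3.97 pos [0.5026 0.2946 0.0671] psi 1.512 z [-0.  0. -1.] F [ 0.6 -0.2  0.2] M [ 0.14 -0.01 -0.02] open 0.0102 q [ 0.44  0.24  1.7   0.    1.2  -1.07]
```

Request:
{"api": "drive_tool", "payload": {
  "increments": [
    [1, 0, 0, 0.5, 0, 0, 0],
    [1, 0, 0, 1, 0, 0, 0],
    [1, 0, 0, 2, 0, 0, 0],
    [1, 0, 0, 3, 0, 0, 0],
    [1, 0, 0, 3.6, 0, 0, 0],
    [1, 0, 0, 3.6, 0, 0, 0],
    [1, 1, -1.2, 3.6, 0, 0, -0.1],
    [1, 2, -2.4, 3.6, 0, 0, -0.2],
    [1, 3, -3.6, 3.6, 0, 0, -0.3],
    [1, 4, -4.8, 3.6, 0, 0, -0.4],
    [1, 5, -6, 3.6, 0, 0, -0.5],
    [1, 5.9, -7.1, 3.6, 0, 0, -0.6],
    [1, 6.38, -7.66, 3.6, 0, 0, -0.686],
    [1, 6.38, -7.66, 3.6, 0, 0, -0.686],
    [1, 6.38, -7.66, 3.6, 0, 0, -0.686],
    [1, 6.38, -7.66, 3.6, 0, 0, -0.686],
    [1, 6.38, -7.66, 3.6, 0, 0, -0.686],
    [1, 6.38, -7.66, 3.6, 0, 0, -0.686]
  ]
}}

```text
t: 5.47
tool_pos: [0.6613, 0.1043, 0.1571]
orientation: [-1.139, -2.927, 0.0]
force: [0.2, 0.3, -0.5]
opening: 0.0101
```

```bash
python3 - <<'E'
from h import *
c=cams(); st()
crop(c["scene"],"s5",270,120,120,100,6); crop(c["top"],"t5",240,130,130,100,6)
E
```

```text
t 5.57 pos [0.6616 0.1041 0.1573] psi 0.8279 z [ 0.  0. -1.] F [-1.1  0.5 -0.7] M [-0.04  0.02 -0.02] open 0.0099 q [ 0.08  0.37  1.37  0.    1.4  -0.75]
```

View pics/s5.png

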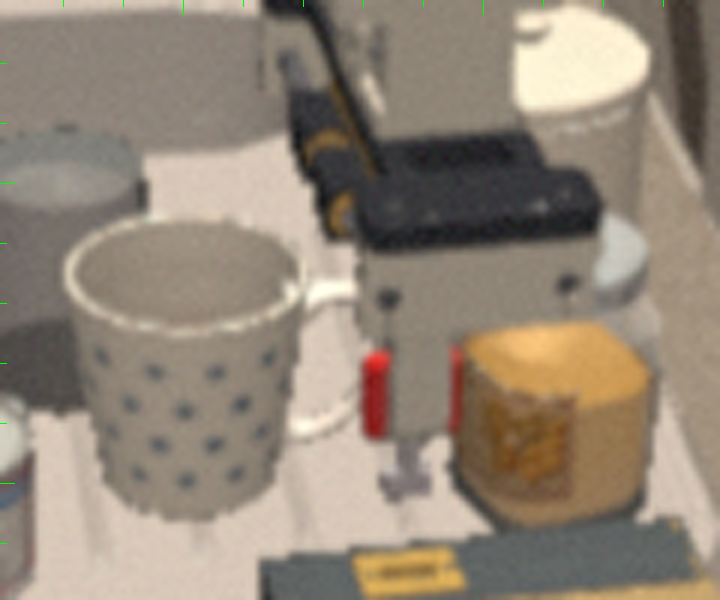

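View pics/t5.png

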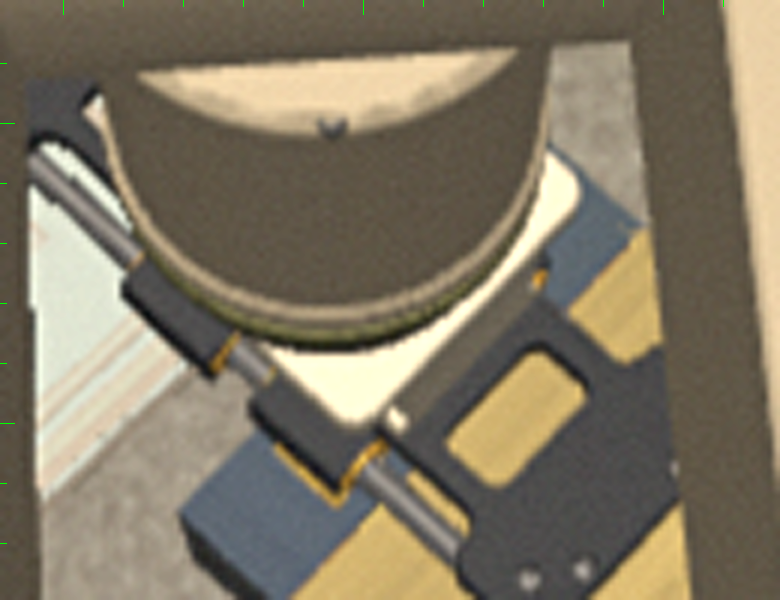

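```bash
cat > ov.py <<'E'
from h import *
import sys
c=robot.read_camera("scene"); s=st()
x,y,z=s["tool_pos"]; tz=float(sys.argv[2]) if len(sys.argv)>2 else z-.053
r=R.from_rotvec(s["orientation"]).as_matrix(); psi=np.arctan2(r[1,1],r[0,1])
k=[x,y,psi-np.pi/2]
hole=[.6622,.1028,-.745]
slot=place(hole,[[sx*.0102,sy*.0041,.0735] for sx,sy in((-1,-1),(-1,1),(1,1),(1,-1))])
overlay(c,(310,150,60,75),10,[(place(k,boxpts(.018,.006,tz,tz+.012)),BE,(0,255,0)),(place(k,boxpts(.034,.010,tz+.024,tz+.056)),BE,(0,255,0)),(slot,[(0,1),(1,2),(2,3),(3,0)],(255,0,255))],sys.argv[1])
E
python3 ov.py ov1
```

```text
t 5.62 pos [0.6617 0.1039 0.1573] psi 0.8277 z [ 1.e-04  0.e+00 -1.e+00] F [ 0.6 -0.3  0.1] M [-0.03 -0.03  0.01] open 0.0102 q [ 0.08  0.37  1.37  0.    1.4  -0.75]
```

View pics/ov1.png

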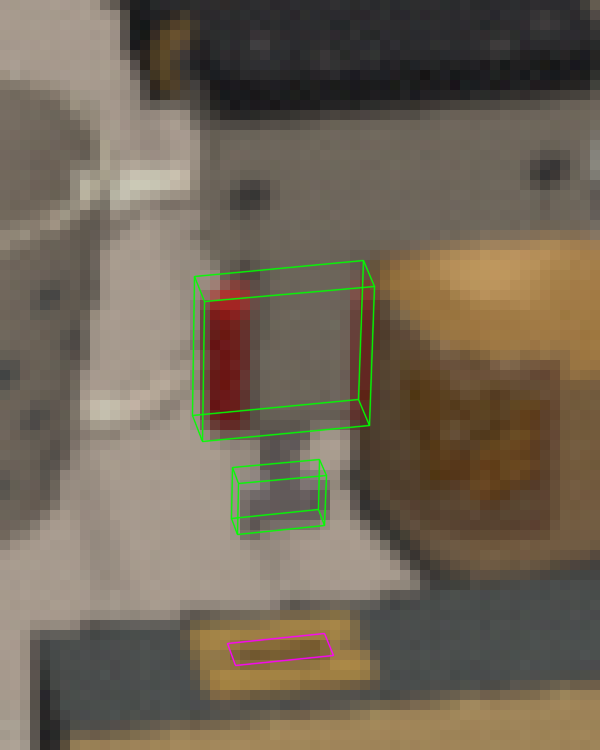

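Request:
{"api": "drive_tool", "payload": {
  "increments": [
    [1, -0.02, -0.02, -0.5, 0, 0, 0],
    [1, -0.02, -0.02, -1, 0, 0, 0],
    [1, -0.02, -0.02, -1, 0, 0, 0],
    [1, -0.02, -0.02, -1, 0, 0, 0],
    [1, -0.02, -0.02, -1, 0, 0, 0],
    [1, -0.02, -0.02, -1, 0, 0, 0]
  ]
}}

```text
t: 6.12
tool_pos: [0.6618, 0.1025, 0.1324]
orientation: [1.143, 2.926, 0.0]
force: [0.3, 0.4, -0.0]
opening: 0.0098
```

```bash
python3 ov.py ov2
```

```text
t 6.17 pos [0.662  0.1025 0.1327] psi 0.8259 z [ 9.e-04  1.e-04 -1.e+00] F [ 0.3 -0.6 -0. ] M [-0.06 -0.   -0.04] open 0.0098 q [ 0.08  0.39  1.39  0.    1.36 -0.75]
```

View pics/ov2.png

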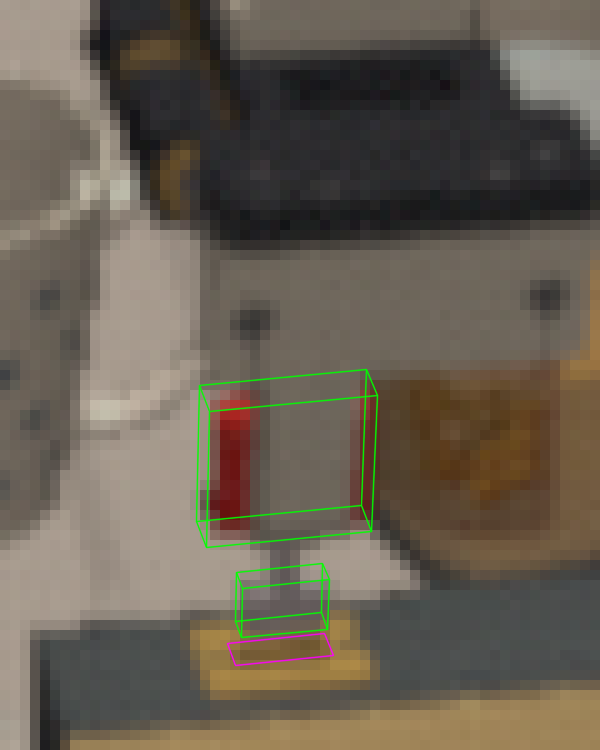

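```bash
python3 - <<'E'
from h import *
a=cv2.imread("pics/scene0.png")[:,:,::-1].astype(int)
print("hole rows"); 
for v in range(212,220): print(v,a[v,328:350].sum(1))
c=robot.read_camera("scene"); b=c["image"].astype(int)
print("blade")
for v in range(203,216): print(v,b[v,328:350].sum(1))
E
```

```text
hole rows
212 [240 261 292 291 316 318 312 324 329 339 348 355 352 359 347 354 351 291
 242 226 220 223]
213 [250 319 346 356 363 346 341 345 348 342 344 342 337 327 342 356 338 288
 232 229 226 226]
214 [236 303 352 353 345 314 299 288 284 290 279 267 254 258 290 330 313 293
 260 233 222 228]
215 [231 289 329 330 318 281 251 253 258 259 248 257 253 256 287 341 345 343
 321 253 230 222]
216 [222 258 325 316 325 307 293 298 304 312 315 316 311 328 325 363 365 374
 345 276 230 215]
217 [223 243 302 355 356 363 356 361 353 358 358 350 340 347 343 352 343 348
 332 272 234 222]
218 [224 234 288 342 358 344 337 352 347 333 324 313 296 300 292 283 271 258
 258 240 223 219]
219 [229 229 250 286 300 281 271 260 263 251 256 239 245 238 238 236 229 231
 225 220 218 217]
blade
203 [456 468 444 348 307 316 300 249 237 237 255 256 251 263 312 322 344 419
 422 319 197 154]
204 [455 466 465 441 440 444 418 329 289 253 247 294 316 339 416 442 441 467
 456 430 320 209]
205 [464 459 466 467 466 464 467 423 377 294 269 317 425 442 462 466 466 469
 468 457 426 315]
206 [467 457 467 466 459 462 466 457 40
[... 210 characters left out ...]
4 430 453 458 460
 465 447 416 408]
209 [460 457 455 467 465 423 315 350 374 318 279 276 311 326 330 400 418 419
 415 390 305 246]
210 [413 400 407 411 419 391 282 281 296 282 279 274 275 276 283 300 294 284
 289 275 221 213]
211 [293 259 273 284 308 312 262 269 274 278 271 277 276 277 301 320 310 267
 232 225 219 227]
212 [245 273 301 307 319 320 282 287 278 284 290 280 281 295 331 368 362 305
 244 223 225 224]
213 [254 328 370 371 368 353 311 292 295 292 297 279 267 298 327 363 342 307
 241 227 230 232]
214 [249 317 360 366 363 333 283 282 285 286 266 257 246 256 305 342 322 307
 268 231 220 232]
215 [238 296 335 340 331 284 257 252 258 267 262 265 264 268 296 352 352 362
 322 254 231 240]
```

Request:
{"api": "drive_tool", "payload": {
  "increments": [
    [1, 0, 0, -0.12, 0, 0, 0],
    [1, 0, 0, -0.2, 0, 0, 0],
    [1, 0, 0, -0.28, 0, 0, 0],
    [1, 0, 0, -0.34, 0, 0, 0],
    [1, 0, 0, -0.34, 0, 0, 0],
    [1, 0, 0, -0.34, 0, 0, 0]
  ]
}}

```text
t: 6.72
tool_pos: [0.6614, 0.1026, 0.1234]
orientation: [-1.143, -2.926, 0.0]
force: [-0.2, 0.6, -0.4]
opening: 0.0099
```

```bash
python3 ov.py ov3
```

```text
t 6.77 pos [0.6615 0.1025 0.1236] psi 0.8259 z [-1.e-04 -0.e+00 -1.e+00] F [ 0.5 -0.2 -0.6] M [-0.01  0.05  0.  ] open 0.0095 q [ 0.08  0.39  1.4  -0.    1.35 -0.75]
```

View pics/ov3.png

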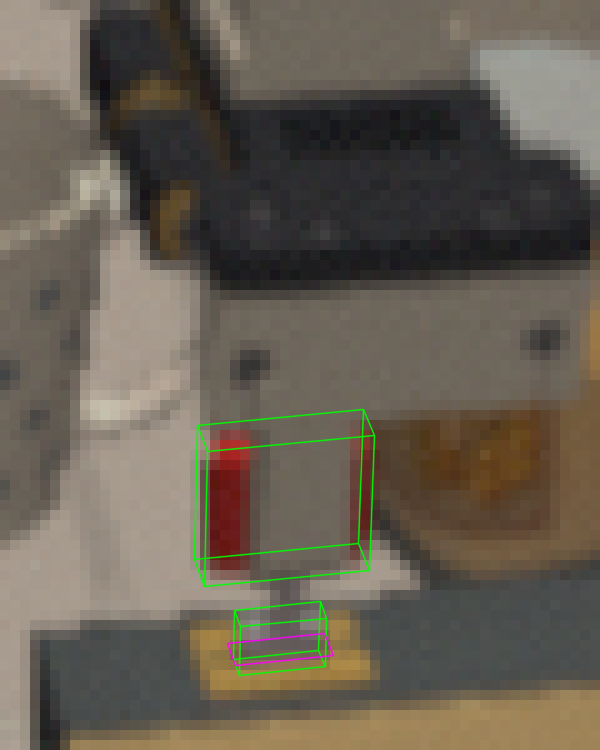

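Request:
{"api": "drive_tool", "payload": {
  "increments": [
    [1, 0, 0, -0.08, 0, 0, 0],
    [1, 0, 0, -0.16, 0, 0, 0],
    [1, 0, 0, -0.24, 0, 0, 0],
    [1, 0, 0, -0.3, 0, 0, 0],
    [1, 0, 0, -0.3, 0, 0, 0]
  ]
}}

```text
t: 7.18
tool_pos: [0.6616, 0.1027, 0.1158]
orientation: [1.143, 2.926, 0.0]
force: [1.1, 1.8, -1.2]
opening: 0.0093
```

Request:
{"api": "drive_tool", "payload": {
  "increments": [
    [1, 0, 0, -0.08, 0, 0, 0],
    [1, 0, 0, -0.16, 0, 0, 0],
    [1, 0, 0, -0.22, 0, 0, 0],
    [1, 0, 0, -0.26, 0, 0, 0],
    [1, 0, 0, -0.26, 0, 0, 0]
  ]
}}

```text
t: 7.6
tool_pos: [0.6618, 0.1027, 0.1096]
orientation: [1.143, 2.926, 0.001]
force: [3.4, 1.1, -1.2]
opening: 0.0099
```

Request:
{"api": "drive_tool", "payload": {
  "increments": [
    [1, -0.02, 0, -0.04, 0, 0, 0],
    [1, -0.02, 0, -0.08, 0, 0, 0],
    [1, -0.02, 0, -0.08, 0, 0, 0],
    [1, -0.02, 0, -0.08, 0, 0, 0]
  ]
}}

```text
t: 7.93
tool_pos: [0.6616, 0.1029, 0.1081]
orientation: [1.143, 2.925, 0.002]
force: [4.1, 2.8, 1.9]
opening: 0.0096
```

```bash
python3 ov.py ov4
```

```text
t 7.98 pos [0.6616 0.1029 0.1081] psi 0.8261 z [ 1.4e-03  5.0e-04 -1.0e+00] F [3.8 2.7 2.2] M [ 0.57 -0.85 -0.01] open 0.0095 q [ 0.08  0.41  1.41  0.    1.32 -0.75]
```

View pics/ov4.png

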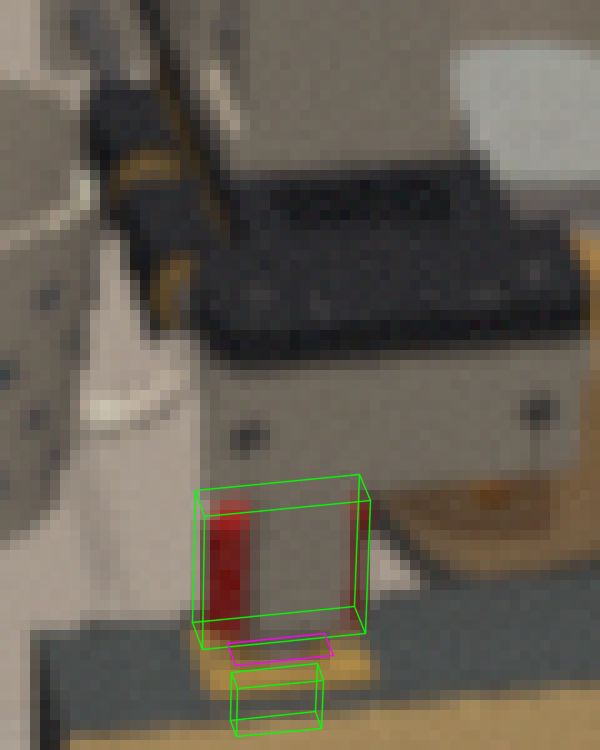

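Request:
{"api": "drive_tool", "payload": {
  "increments": [
    [1, 0.015, 0.02, -0.02, 0, 0, 0],
    [1, 0.02, 0.03, -0.05, 0, 0, 0],
    [1, 0.02, 0.03, -0.08, 0, 0, 0],
    [1, 0.02, 0.03, -0.08, 0, 0, 0]
  ]
}}

```text
t: 8.32
tool_pos: [0.6619, 0.103, 0.108]
orientation: [1.143, 2.925, -0.0]
force: [-5.2, 0.6, 15.1]
opening: 0.0099
```

```bash
python3 -c "
from h import *
st()"
```

```text
t 8.32 pos [0.6619 0.103  0.108 ] psi 0.826 z [ 9.e-04 -6.e-04 -1.e+00] F [-5.2  0.6 15.1] M [-0.03  0.88  0.03] open 0.0099 q [ 0.08  0.41  1.41 -0.    1.32 -0.75]
```

Request:
{"api": "drive_tool", "payload": {
  "increments": [
    [1, 0.01, -0.01, 0.04, 0, 0, 0],
    [1, 0.01, -0.01, 0.04, 0, 0, -0.1],
    [1, 0.01, -0.01, 0.04, 0, 0, -0.2],
    [1, 0.01, -0.01, 0.04, 0, 0, -0.3],
    [1, 0.01, -0.01, 0.04, 0, 0, -0.4],
    [1, 0.01, -0.01, 0.04, 0, 0, -0.4]
  ]
}}

```text
t: 8.82
tool_pos: [0.6623, 0.1029, 0.108]
orientation: [1.71, 2.634, 0.001]
force: [0.3, 1.8, 8.7]
opening: 0.0097
```

```bash
python3 -c "
from h import *
st()"
```

```text
t 8.82 pos [0.6623 0.1029 0.108 ] psi 0.4195 z [ 1.2e-03 -2.0e-04 -1.0e+00] F [0.3 1.8 8.7] M [ 0.28  0.03 -0.01] open 0.0097 q [ 0.08  0.41  1.41 -0.    1.32 -0.34]
```

Request:
{"api": "drive_tool", "payload": {
  "increments": [
    [1, 0, 0, 0.02, 0, 0, -0.1],
    [1, 0, 0, 0.02, 0, 0, -0.2],
    [1, 0, 0, 0.02, 0, 0, -0.3],
    [1, 0, 0, 0.02, 0, 0, -0.4],
    [1, 0, 0, 0.02, 0, 0, -0.5],
    [1, 0, 0, 0.02, 0, 0, -0.6],
    [1, 0, 0, 0.02, 0, 0, -0.7],
    [1, 0, 0, 0.02, 0, 0, -0.8],
    [1, 0, 0, 0.02, 0, 0, -0.9],
    [1, 0, 0, 0.02, 0, 0, -0.95],
    [1, 0, 0, 0.02, 0, 0, -0.95],
    [1, 0, 0, 0.02, 0, 0, -0.95]
  ]
}}

```text
t: 9.82
tool_pos: [0.662, 0.1029, 0.108]
orientation: [2.721, 1.57, 0.0]
force: [0.7, 1.7, 6.5]
opening: 0.0099
```

```bash
python3 -c "
from h import *
st()"
```

```text
t 9.82 pos [0.662  0.1029 0.108 ] psi -0.5244 z [ 4.e-04 -2.e-04 -1.e+00] F [0.7 1.7 6.5] M [0.24 0.08 0.06] open 0.0099 q [ 0.08  0.41  1.41 -0.    1.32  0.6 ]
```

Request:
{"api": "drive_tool", "payload": {
  "increments": [
    [1, 0, 0, 0, 0, 0, -0.06],
    [1, 0, 0, 0, 0, 0, -0.1],
    [1, 0, 0, 0, 0, 0, -0.14],
    [1, 0, 0, 0, 0, 0, -0.17],
    [1, 0, 0, 0, 0, 0, -0.17],
    [1, 0, 0, 0, 0, 0, -0.17]
  ]
}}

```text
t: 10.32
tool_pos: [0.6619, 0.103, 0.108]
orientation: [2.844, 1.333, 0.0]
force: [0.7, 0.5, 5.5]
opening: 0.01
```

```bash
python3 -c "
from h import *
st()"; python3 ov.py ov5
```

```text
t 10.32 pos [0.6619 0.103  0.108 ] psi -0.6941 z [ 3.e-04 -2.e-04 -1.e+00] F [0.7 0.5 5.5] M [0.3  0.18 0.05] open 0.01 q [ 0.08  0.41  1.41 -0.    1.32  0.77]
t 10.37 pos [0.6619 0.103  0.108 ] psi -0.6939 z [ 3.e-04 -2.e-04 -1.e+00] F [-0.2  2.   6.7] M [0.27 0.13 0.11] open 0.0098 q [ 0.08  0.41  1.41 -0.    1.32  0.77]
```

View pics/ov5.png

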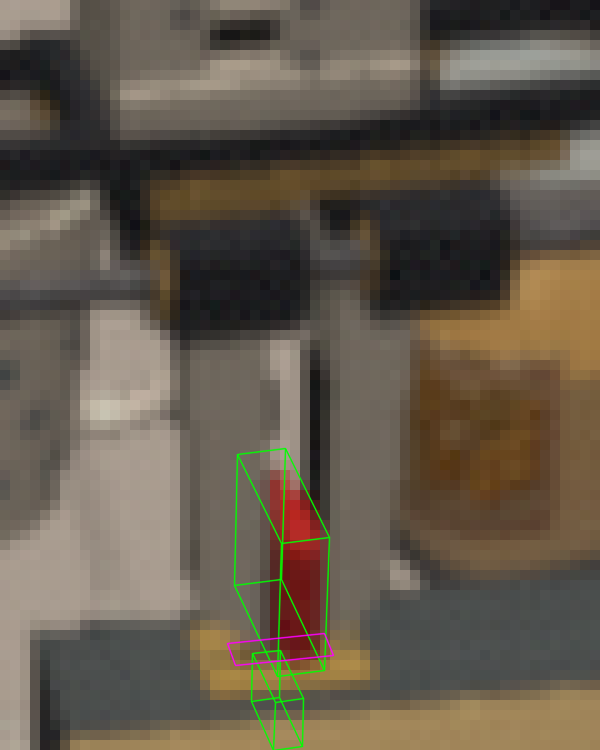

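Request:
{"api": "drive_tool", "payload": {
  "increments": [
    [1, 0, 0, 0, 0, 0, -0.04],
    [1, 0, 0, 0, 0, 0, -0.08],
    [1, 0, 0, 0, 0, 0, -0.08],
    [1, 0, 0, 0, 0, 0, -0.08]
  ]
}}

```text
t: 10.7
tool_pos: [0.6619, 0.103, 0.1081]
orientation: [2.895, 1.219, 0.0]
force: [-0.8, 1.1, 6.8]
opening: 0.0097
```

```bash
python3 -c "
from h import *
st()"
```

```text
t 10.7 pos [0.6619 0.103  0.1081] psi -0.7737 z [ 4.e-04 -3.e-04 -1.e+00] F [-0.8  1.1  6.8] M [0.3  0.15 0.47] open 0.0097 q [ 0.08  0.41  1.41 -0.    1.32  0.85]
```

Request:
{"api": "drive_tool", "payload": {
  "increments": [
    [1, 0, 0, 0, 0, 0, 0.06],
    [0.8, 0, 0, 0, 0, 0, 0.06],
    [0.65, 0, 0, 0, 0, 0, 0.06],
    [0.65, 0, 0, 0, 0, 0, 0.06],
    [0.65, 0, 0, 0, 0, 0, 0.06],
    [0.65, 0, 0, 0, 0, 0, 0.06],
    [0.65, 0, 0, 0.5, 0, 0, 0.06],
    [0.65, 0, 0, 1.5, 0, 0, 0.06],
    [0.65, 0, 0, 2.5, 0, 0, 0.06],
    [0.65, 0, 0, 2.5, 0, 0, 0.06]
  ]
}}

```text
t: 11.53
tool_pos: [0.6649, 0.1033, 0.1773]
orientation: [2.855, 1.303, 0.014]
force: [-0.4, -0.6, 0.6]
opening: 0.0325
```

```bash
python3 - <<'E'
from h import *
c=cams(); st()
crop(c["scene"],"s6",280,140,120,100,6)
E
```

```text
t 11.63 pos [0.6632 0.1031 0.1725] psi -0.7142 z [ 4.2e-03  3.0e-04 -1.0e+00] F [-0.6  0.6 -0.4] M [-0.03  0.12  0.01] open 0.0325 q [ 0.08  0.36  1.36 -0.    1.42  0.79]
```

View pics/s6.png

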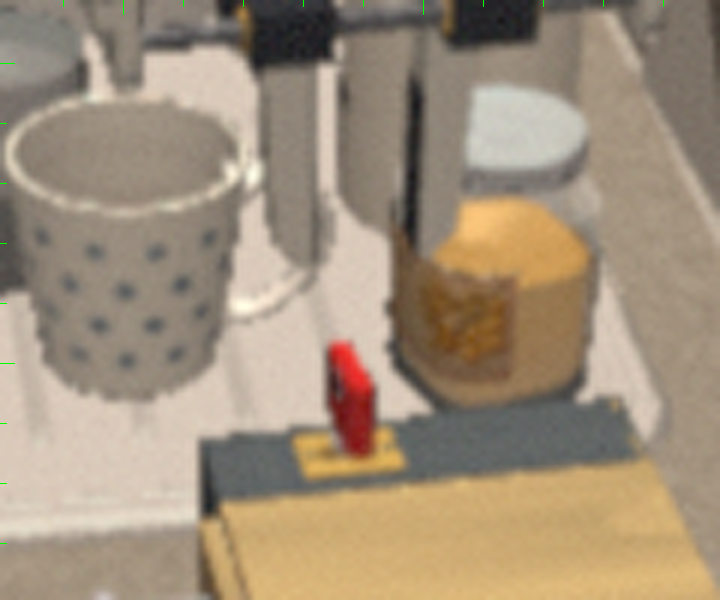

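Request:
{"api": "drive_tool", "payload": {
  "increments": [
    [0.76, -1.2, 0, 0, 0, 0, -0.03],
    [0.76, -2.5, 0, 0, 0, 0, -0.03],
    [0.76, -3.8, 0, 0, 0, 0, -0.03],
    [0.76, -4.97, 0, -1, 0, 0, -0.03],
    [0.76, -4.97, 0, -2, 0, 0, -0.03],
    [0.76, -4.97, 0, -2.7, 0, 0, -0.03],
    [0.76, -4.97, 0, -2.7, 0, 0, -0.03],
    [0.76, -4.97, 0, -2.7, 0, 0, -0.03],
    [0.76, -4.97, 0, -2.7, 0, 0, -0.03]
  ]
}}

```text
t: 12.38
tool_pos: [0.5382, 0.1031, 0.103]
orientation: [2.877, 1.262, 0.001]
force: [-0.9, -0.5, -0.6]
opening: 0.0225
```

```bash
python3 - <<'E'
from h import *
c=cams(); st()
crop(c["scene"],"s7",270,190,120,100,6);crop(c["top"],"t7",240,200,120,100,6)
E
```

```text
t 12.48 pos [0.5389 0.1031 0.1038] psi -0.7441 z [ 2.3e-03  2.0e-04 -1.0e+00] F [-1.2 -0.3  0.1] M [-0.07  0.09  0.03] open 0.0227 q [ 0.1   0.1   1.78 -0.    1.26  0.84]
```

View pics/s7.png

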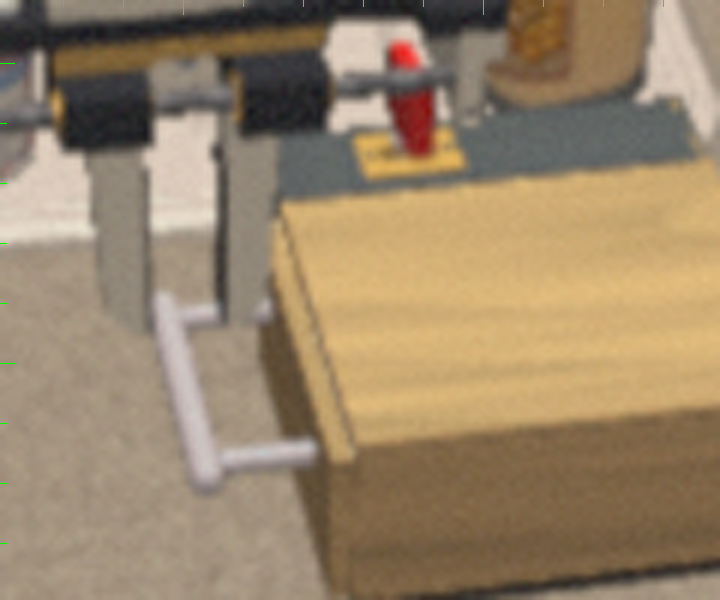

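View pics/t7.png

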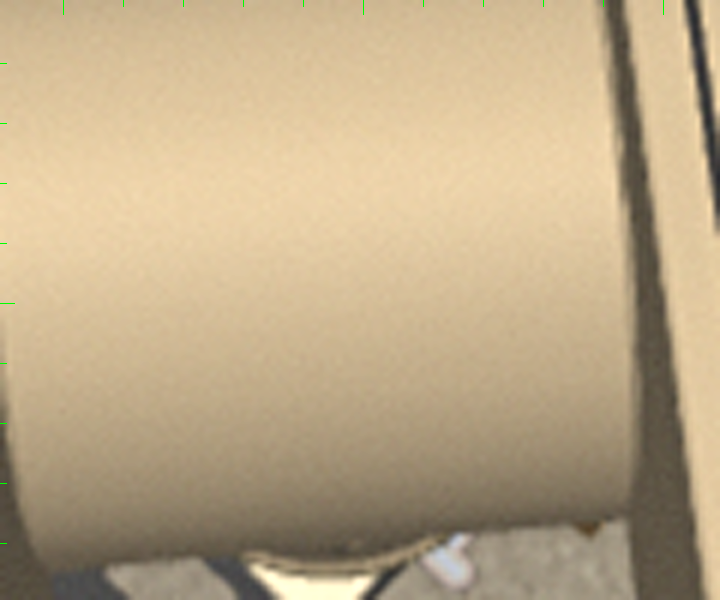

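```bash
python3 - <<'E'
from h import *
c=cams()
p=[.5385,.1035,-.745]
print(proj(c["scene"],place(p,[[0,.045,.046],[0,-.045,.046],[0,0,.046]])), "top", proj(c["top"],place(p,[[0,.045,.046],[0,-.045,.046]])))
print("keyhole rel",(np.array([.662,.103])-p[:2])@rot2(p[2]))
for uv in((296.2,239.2),(303.7,269.2)): print(atz(c["scene"],uv,.046))
E
```

```text
[[296.52720272 240.9195895 ]
 [303.76602901 269.20684855]
 [300.02963336 254.60608492]] top [[277.37279689 259.34370448]
 [316.0807511  295.72421519]]
keyhole rel [0.09112234 0.08336197]
[0.57311871 0.14070616 0.046     ]
[0.50793249 0.07053227 0.046     ]
```

Request:
{"api": "drive_tool", "payload": {
  "increments": [
    [0.76, 0, 0, -0.5, 0, 0, 0],
    [0.76, 0, 0, -1, 0, 0, 0],
    [0.76, 0, 0, -1.5, 0, 0, 0],
    [0.76, 0, 0, -2, 0, 0, 0],
    [0.76, 0, 0, -2, 0, 0, 0],
    [1, 0, 0, -2, 0, 0, 0],
    [1, 0, 0, -2, 0, 0, 0],
    [1, 0, 0, -2, 0, 0, 0],
    [1, 0, 0, -2, 0, 0, 0],
    [1, 0, 0, -2, 0, 0, 0]
  ],
  "squeeze": 20
}}

```text
t: 13.42
tool_pos: [0.5378, 0.103, 0.0524]
orientation: [2.877, 1.262, 0.001]
force: [0.8, -0.8, -4.1]
opening: 0.0101
```

```bash
python3 - <<'E'
from h import *
c=cams(); st()
crop(c["scene"],"s8",270,190,120,100,6)
E
```

```text
t 13.52 pos [0.5378 0.103  0.0524] psi -0.744 z [ 6.e-04  0.e+00 -1.e+00] F [ 1.4 -0.2 -3.5] M [-0.15 -0.17  0.06] open 0.0097 q [ 0.1   0.17  1.81 -0.    1.16  0.84]
```

View pics/s8.png

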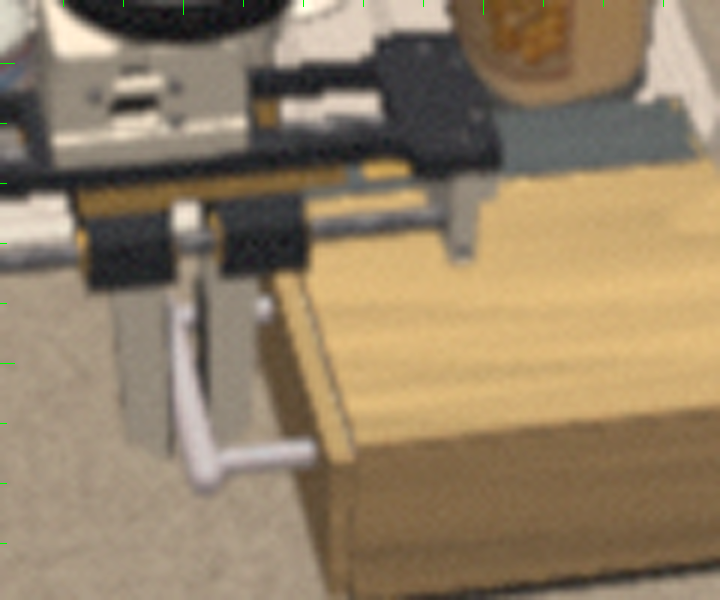

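Request:
{"api": "drive_tool", "payload": {
  "increments": [
    [1, -0.15, 0.135, 0, 0, 0, 0],
    [1, -0.4, 0.37, 0, 0, 0, 0],
    [1, -0.7, 0.65, 0, 0, 0, 0],
    [1, -1, 0.92, 0, 0, 0, 0],
    [1, -1.3, 1.2, 0, 0, 0, 0],
    [1, -1.6, 1.475, 0, 0, 0, 0],
    [1, -1.6, 1.475, 0, 0, 0, 0]
  ]
}}

```text
t: 14.1
tool_pos: [0.4958, 0.1417, 0.0523]
orientation: [-2.875, -1.264, 0.001]
force: [-1.4, 1.2, -1.7]
opening: 0.0108
```

```bash
python3 - <<'E'
from h import *
st()
E
```

```text
t 14.1 pos [0.4958 0.1417 0.0523] psi -0.7426 z [-1.e-03  8.e-04 -1.e+00] F [-1.4  1.2 -1.7] M [ 0.1   0.34 -0.05] open 0.0108 q [0.18 0.09 1.9  0.   1.15 0.92]
```

Request:
{"api": "drive_tool", "payload": {
  "increments": [
    [1, -0.3, 0.277, 0, 0, 0, 0],
    [1, -0.6, 0.553, 0, 0, 0, 0],
    [1, -0.9, 0.83, 0, 0, 0, 0],
    [1, -1.2, 1.107, 0, 0, 0, 0],
    [1, -1.4, 1.29, 0, 0, 0, 0],
    [1, -1.55, 1.43, 0, 0, 0, 0],
    [1, -1.6, 1.475, 0, 0, 0, 0],
    [1, -1.6, 1.475, 0, 0, 0, 0]
  ]
}}

```text
t: 14.77
tool_pos: [0.4584, 0.1761, 0.0524]
orientation: [2.874, 1.262, 0.003]
force: [7.0, -6.4, -4.3]
opening: 0.0101
```

```bash
python3 - <<'E'
from h import *
c=cams(); st()
crop(c["scene"],"s9",250,190,160,120,5);crop(c["top"],"t9",230,160,200,150,4)
E
```

```text
t 14.87 pos [0.4585 0.1761 0.0523] psi -0.7439 z [ 0.0023 -0.0015 -1.    ] F [ 6.5 -5.8 -2.9] M [-1.09 -0.93 -0.  ] open 0.01 q [ 0.26  0.02  1.97 -0.    1.15  1.01]
```

View pics/s9.png

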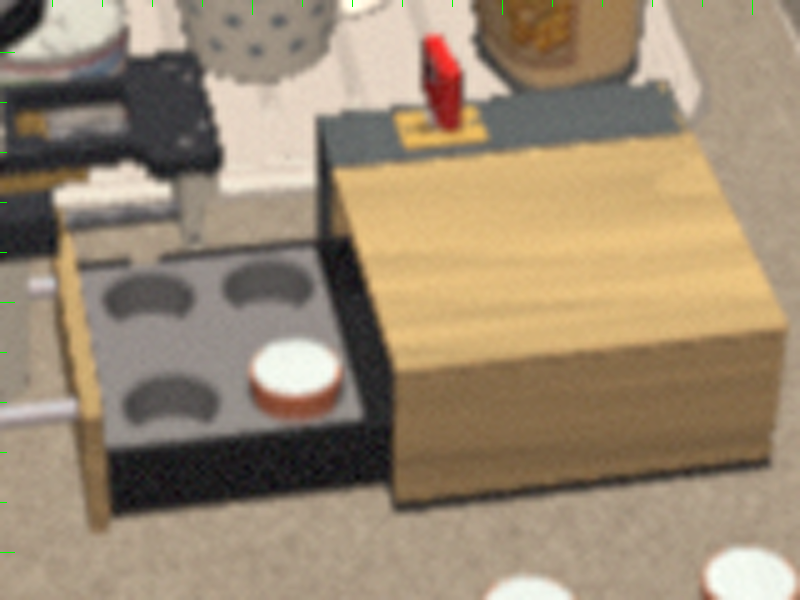

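View pics/t9.png

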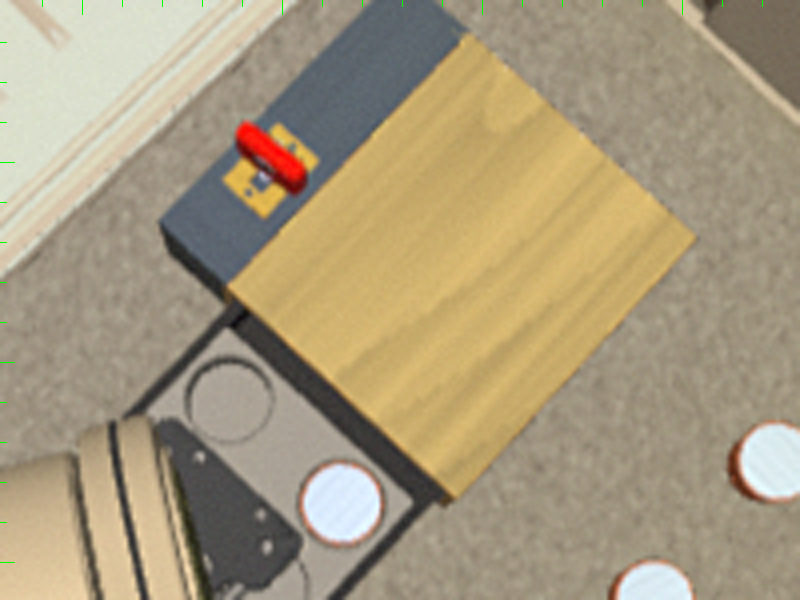

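Request:
{"api": "drive_tool", "payload": {
  "increments": [
    [0.76, 0.05, -0.05, 0, 0, 0, 0],
    [0.76, 0.05, -0.05, 0, 0, 0, 0],
    [0.76, 0.05, -0.05, 0, 0, 0, 0],
    [0.76, 0.05, -0.05, 1, 0, 0, 0],
    [0.7, 0.05, -0.05, 2, 0, 0, 0],
    [0.6, 0.05, -0.05, 3, 0, 0, 0],
    [0.4, 0.05, -0.05, 4, 0, 0, 0.1],
    [0.35, 0.05, -1.2, 4, 0, 0, 0.22],
    [0.35, 0.05, -2.5, 4, 0, 0, 0.34],
    [0.35, 0.05, -4, 4, 0, 0, 0.46],
    [0.35, 0.05, -5.5, 4, 0, 0, 0.58],
    [0.35, 0.3, -7, 4, 0, 0, 0.7],
    [0.35, 0.5, -8.5, 4, 0, 0, 0.82],
    [0.35, 1.08, -9.52, 4, 0, 0, 0.94],
    [0.35, 1.08, -9.52, 4, 0, 0, 1.06],
    [0.35, 1.08, -9.52, 4, 0, 0, 1.18],
    [0.35, 1.08, -9.52, 4, 0, 0, 1.3],
    [0.35, 1.08, -9.52, 4, 0, 0, 1.42],
    [0.35, 1.08, -9.52, 4, 0, 0, 1.54],
    [0.35, 1.08, -9.52, 4, 0, 0, 1.57]
  ]
}}

```text
t: 16.53
tool_pos: [0.4843, -0.0609, 0.152]
orientation: [-1.132, -2.93, -0.0]
force: [0.1, -0.3, -0.2]
opening: 0.0607
```

```bash
python3 - <<'E'
from h import *
c=cams(); st()
for n in c: cv2.imwrite(f"pics/{n}_a.png",c[n]["image"][:,:,::-1])
crop(c["top"],"t10",220,200,120,110,6)
E
```

```text
t 16.63 pos [ 0.4844 -0.0609  0.152 ] psi 0.827 z [-4.e-04  4.e-04 -1.e+00] F [ 0.3 -0.3  1.1] M [-0.02 -0.05  0.09] open 0.0606 q [-0.23 -0.11  1.9   0.    1.35 -1.06]
```

View pics/scene_a.png

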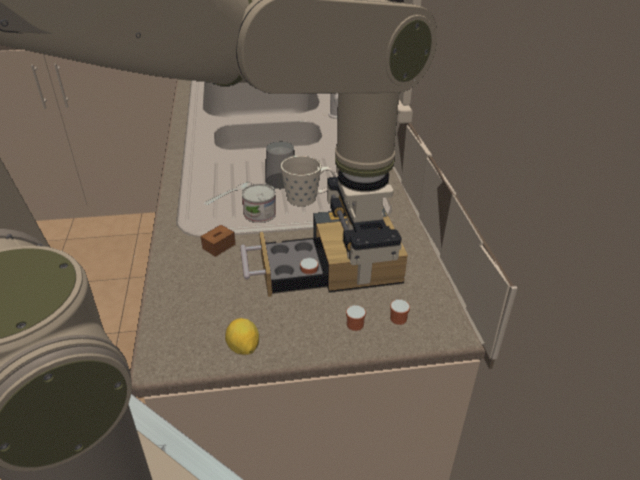

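View pics/t10.png

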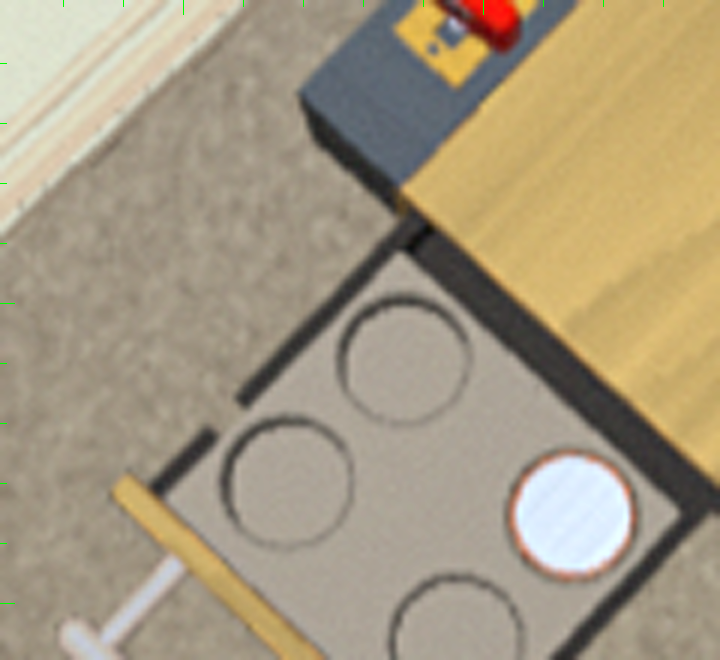

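View pics/top_a.png

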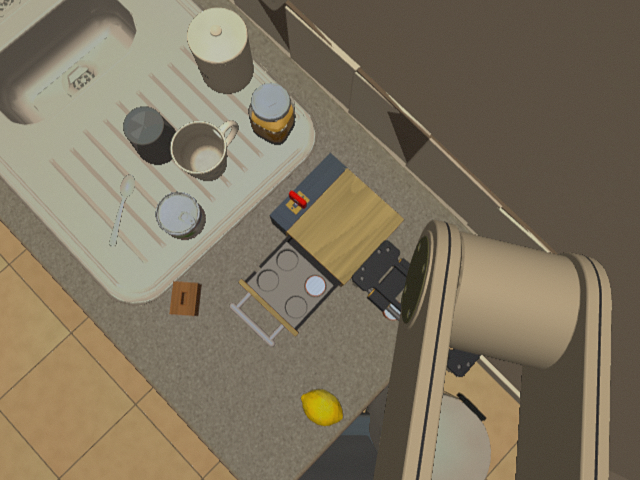

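```bash
python3 - <<'E'
from h import *
c=cams()
px=np.array([(286.8,259.5),(267.5,279.8),(295.7,305.8),(315,285.3)]); zz=[.04,.04,.04,.05]
W=np.array([atz(c["top"],u,z) for u,z in zip(px,zz)]); print(W.round(4))
M=np.array([(.119,.033),(.071,.033),(.071,-.033),(.119,-.033)])
r=least_squares(lambda p:(place(p,np.c_[M,np.zeros(4)])[:,:2]-W[:,:2]).ravel(),[.459,.177,-.745]); print("fit",r.x,r.fun.round(4))
print(place(r.x,np.c_[M,np.zeros(4)]).round(4))
for name,img,cam in (("t0","pics/top0.png","top"),("s0","pics/scene0.png","scene"),("s1","pics/scene_a.png","scene")):
    im=cv2.imread(img)[:,:,::-1].astype(int)
    m=((im.min(2)>150)&(im.max(2)-im.min(2)<40)).astype(np.uint8)
    if cam=="top": m[:260]=0;m[330:]=0;m[:,:370]=0; m[:,440:]=0
    else: m[:295]=0;m[335:]=0;m[:,:340]=0;m[:,415:]=0
    n,l,s,ce=cv2.connectedComponentsWithStats(m)
    for i in range(1,n):
        if s[i,4]>30: print(name,s[i],ce[i].round(2),atz(c[cam],ce[i],.032).round(4))
E
```

```text
[[0.5696 0.1208 0.04  ]
 [0.5346 0.153  0.04  ]
 [0.4911 0.1046 0.04  ]
 [0.5252 0.0724 0.05  ]]
fit [ 0.46009487  0.17688519 -0.74182878] [ 0.0005  0.0001  0.0001  0.0002 -0.001  -0.      0.0003 -0.0003]
[[0.5701 0.1208 0.    ]
 [0.5347 0.1532 0.    ]
 [0.4901 0.1046 0.    ]
 [0.5255 0.0722 0.    ]]
t0 [415 266  18  18 256] [423.84 274.76] [ 0.546  -0.1162  0.032 ]
t0 [385 301  18  18 269] [393.32 309.61] [ 0.486 -0.062  0.032]
s0 [392 300  17  12 155] [399.67 305.45] [ 0.5445 -0.1171  0.032 ]
s0 [347 306  18  12 161] [355.63 311.39] [ 0.4848 -0.0629  0.032 ]
s1 [392 300  17  12 158] [399.75 305.47] [ 0.5445 -0.1172  0.032 ]
s1 [347 306  18  12 168] [355.55 311.44] [ 0.4846 -0.0629  0.032 ]
```

Request:
{"api": "drive_tool", "payload": {
  "increments": [
    [0.35, 0.04, -0.06, -1, 0, 0, 0],
    [0.35, 0.04, -0.06, -2, 0, 0, 0],
    [0.35, 0.04, -0.06, -3, 0, 0, 0],
    [0.35, 0.04, -0.06, -3.8, 0, 0, 0],
    [0.35, 0.04, -0.06, -4.16, 0, 0, 0],
    [0.35, 0.04, -0.06, -4.16, 0, 0, 0],
    [0.5, 0.04, -0.06, -4.16, 0, 0, 0],
    [0.8, 0.04, -0.06, -4.16, 0, 0, 0],
    [0.8, 0.04, -0.06, -4.16, 0, 0, 0],
    [0.8, 0.04, -0.06, -4.16, 0, 0, 0],
    [0.8, 0.04, -0.06, -4.16, 0, 0, 0],
    [0.8, 0.04, -0.06, -4.16, 0, 0, 0],
    [0.8, 0.04, -0.06, -4.16, 0, 0, 0]
  ],
  "squeeze": 12
}}

```text
t: 17.82
tool_pos: [0.4866, -0.0629, 0.0493]
orientation: [1.142, 2.924, 0.001]
force: [-0.7, 0.4, 7.0]
opening: 0.0342
```

```bash
python3 - <<'E'
from h import *
c=cams(); st()
crop(c["scene"],"s11",310,260,120,90,6)
E
```

```text
t 17.92 pos [ 0.4865 -0.0629  0.0494] psi 0.8259 z [ 2.e-03 -5.e-04 -1.e+00] F [-0.7  0.1  7.3] M [-0.04  0.16  0.  ] open 0.0344 q [-0.23  0.02  1.97 -0.    1.14 -1.06]
```

View pics/s11.png

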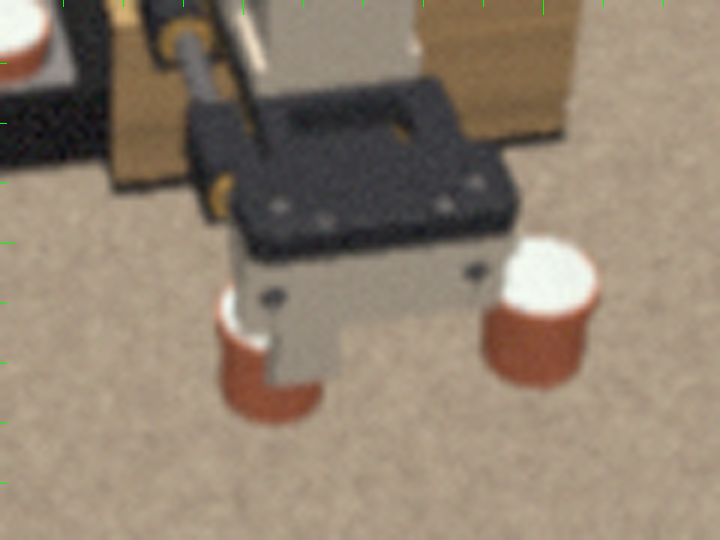

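```bash
python3 - <<'E'
from h import *
c=cams(); s=st()
x,y,z=s["tool_pos"]
a=np.linspace(0,2*np.pi,25)
def circ(p,r,z): return np.c_[p[0]+r*np.cos(a),p[1]+r*np.sin(a),np.full(25,z)]
E25=[(i,i+1) for i in range(24)]
k=[x,y,-.745]
w=[(circ((x,y),.0175,.032),E25,(0,255,0)),(circ((x,y),.016,0),E25,(0,255,0)),
 (place(k,boxpts(.015,.0175,z-.025,z+.03)+[0,-.026,0]),BE,(255,255,0)),(circ((.4854,-.0624),.0175,.032),E25,(255,0,255))]
overlay(c["scene"],(325,285,60,50),12,w,"ov11")
E
```

```text
t 18.02 pos [ 0.4866 -0.0629  0.0493] psi 0.8259 z [ 2.e-03 -5.e-04 -1.e+00] F [-0.5 -0.3  7.3] M [-0.01  0.13  0.05] open 0.0347 q [-0.23  0.02  1.97  0.    1.14 -1.06]
```

View pics/ov11.png

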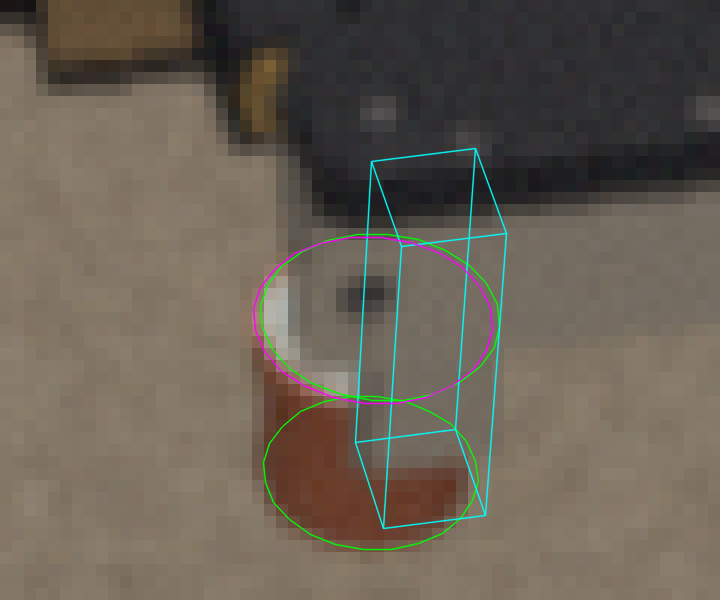

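Request:
{"api": "drive_tool", "payload": {
  "increments": [
    [0.8, 0, 0, 0.1, 0, 0, 0],
    [0.8, 0, 0, 0.3, 0, 0, 0],
    [0.8, 0, 0, 0.8, 0, 0, 0],
    [0.8, 0, 0, 1.5, 0, 0, 0],
    [0.8, 0, 0, 2.4, 0, 0, 0],
    [0.8, 0, 0, 2.4, 0, 0, 0]
  ]
}}

```text
t: 18.52
tool_pos: [0.4881, -0.0633, 0.1127]
orientation: [1.141, 2.921, 0.001]
force: [0.5, -0.5, 0.1]
opening: 0.0341
```

```bash
python3 - <<'E'
from h import *
c=cams(); st()
crop(c["scene"],"s12",310,220,120,100,6)
E
```

```text
t 18.62 pos [ 0.4864 -0.0629  0.1092] psi 0.826 z [ 2.3e-03 -6.0e-04 -1.0e+00] F [-1.4  0.9 -0.9] M [-0.04  0.05  0.02] open 0.0346 q [-0.23 -0.06  1.94 -0.    1.26 -1.06]
```

View pics/s12.png

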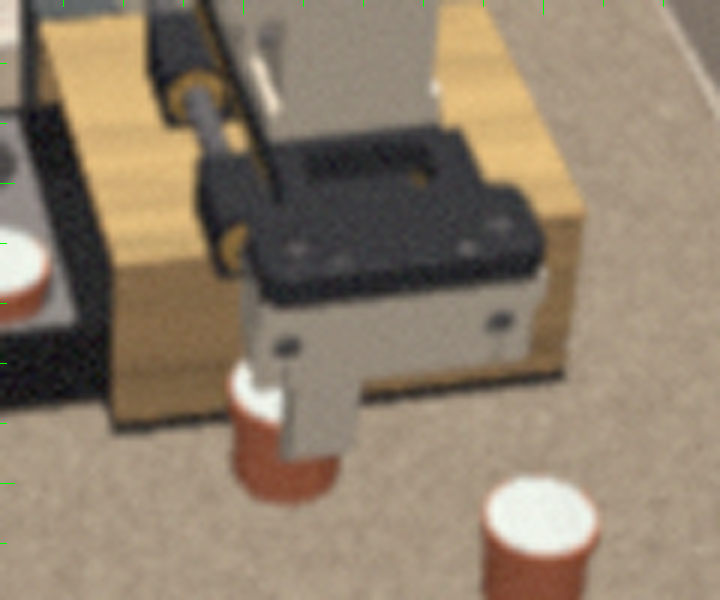

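Request:
{"api": "drive_tool", "payload": {
  "increments": [
    [0.8, 0, 0, 0.7, 0, 0, 0],
    [0.8, 0.03, 1, 1.1, 0, 0, 0],
    [0.8, 0.06, 2.2, 1.1, 0, 0, 0],
    [0.8, 0.1, 3.4, 1.1, 0, 0, 0],
    [0.8, 0.12, 4.6, 1.1, 0, 0, 0],
    [0.8, 0.14, 5.7, 1.1, 0, 0, 0],
    [0.8, 0.15, 6.4, 1.1, 0, 0, 0],
    [0.8, 0.15, 6.67, 1.1, 0, 0, 0],
    [0.8, 0.15, 6.67, 0.5, 0, 0, 0],
    [0.8, 0.15, 6.67, -0.2, 0, 0, 0],
    [0.8, 0.15, 6.67, -0.4, 0, 0, 0],
    [0.8, 0.15, 6.67, -0.4, 0, 0, 0],
    [0.8, 0.15, 6.67, -0.4, 0, 0, 0],
    [0.8, 0.15, 6.67, -0.4, 0, 0, 0]
  ]
}}

```text
t: 19.78
tool_pos: [0.4898, 0.1036, 0.0988]
orientation: [1.144, 2.925, 0.0]
force: [-0.1, 0.1, -0.4]
opening: 0.0345
```

```bash
cat > ovp.py <<'E'
from h import *
import sys
# args: name, offx(box x of pod rel TCP), footoff
c=cams(); s=st()
x,y,z=s["tool_pos"]; foot=z-float(sys.argv[2]); b=np.array(eval(sys.argv[3])); off=float(sys.argv[4])
r=R.from_rotvec(s["orientation"]).as_matrix()
px,py=np.array([x,y])+off*np.array([.735,-.678])
a=np.linspace(0,2*np.pi,37)
def circ(p,rr,z): return np.c_[p[0]+rr*np.cos(a),p[1]+rr*np.sin(a),np.full(37,z)]
E37=[(i,i+1) for i in range(36)]
w=[(circ((px,py),.0175,foot+.032),E37,(0,255,0)),(circ((px,py),.016,foot),E37,(0,255,0)),(circ(b,.018,.040),E37,(255,0,255))]
u,v=proj(c["scene"],[[b[0],b[1],.06]])[0]
overlay(c["scene"],(int(u)-30,int(v)-28,60,50),12,w,sys.argv[1])
print("roi",int(u)-30,int(v)-28)
E
python3 ovp.py ov13 .0493 "(.4895,.1046)" -.001
```

```text
t 19.88 pos [0.4901 0.1038 0.0991] psi 0.8255 z [ 1.6e-03  1.0e-04 -1.0e+00] F [-0.1 -0.2 -0.5] M [-0.07  0.02 -0.02] open 0.0346 q [ 0.11 -0.02  1.92 -0.    1.24 -0.72]
roi 253 233
```

View pics/ov13.png

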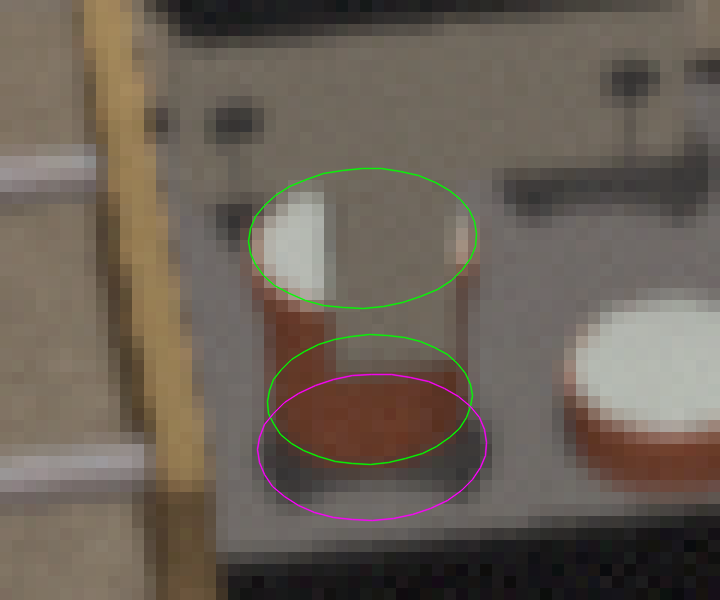

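```bash
python3 - <<'E'
from h import *
c=cams()
im=c["scene"]["image"][230:285,250:320,::-1]
im=np.clip((im.astype(float)-20)*2,0,255).astype(np.uint8)
cv2.imwrite("pics/z13.png",cv2.resize(im,None,fx=11,fy=11,interpolation=cv2.INTER_CUBIC))
a=cv2.imread("pics/scene_a.png")[230:285,250:320]
a=np.clip((a.astype(float)-20)*2,0,255).astype(np.uint8)
a=cv2.resize(a,None,fx=11,fy=11,interpolation=cv2.INTER_CUBIC)
th=np.linspace(0,2*np.pi,73)
for b,col in (((.4895,.1046),(255,0,255)),((.5341,.1532),(255,0,255))):
    p=np.c_[b[0]+.018*np.cos(th),b[1]+.018*np.sin(th),np.full(73,.04)]
    q=((proj(c["scene"],p)+.5-[250,230])*11).astype(np.int32)
    cv2.polylines(a,[q],True,col,1,cv2.LINE_AA)
cv2.imwrite("pics/z13a.png",a)
E
```

View pics/z13a.png

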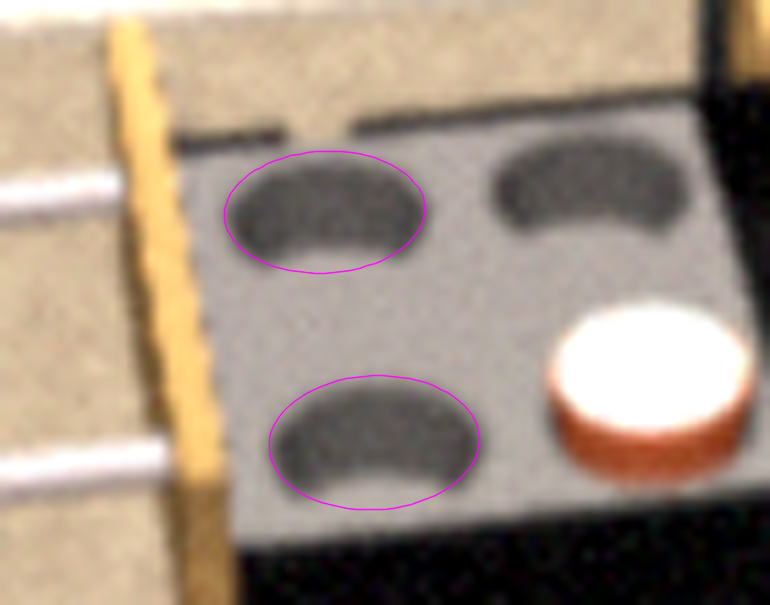

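View pics/z13.png

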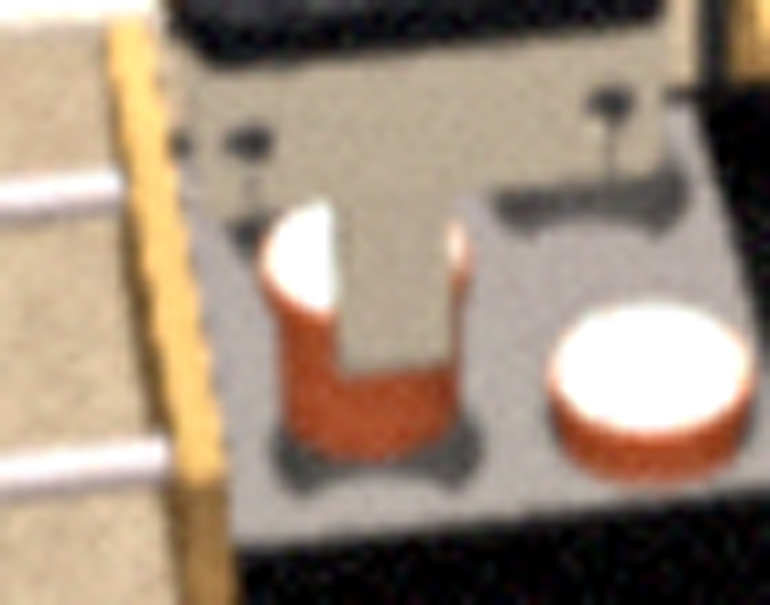

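Request:
{"api": "drive_tool", "payload": {
  "increments": [
    [0.8, 0, 0, -0.2, 0, 0, 0],
    [0.8, 0, 0, -0.4, 0, 0, 0],
    [0.8, 0, 0, -0.6, 0, 0, 0],
    [0.8, 0, 0, -0.75, 0, 0, 0],
    [0.8, 0, 0, -0.75, 0, 0, 0]
  ]
}}

```text
t: 20.4
tool_pos: [0.4885, 0.104, 0.078]
orientation: [-1.142, -2.925, 0.001]
force: [0.3, 0.3, -0.8]
opening: 0.0344
```

```bash
python3 ovp.py ov14 .0493 "(.4895,.1046)" -.001
```

```text
t 20.5 pos [0.489  0.104  0.0789] psi 0.826 z [-9.e-04 -1.e-04 -1.e+00] F [ 0.6  0.1 -0.8] M [-0.1   0.03 -0.06] open 0.0347 q [ 0.11  0.01  1.93  0.    1.21 -0.72]
roi 253 233
```

View pics/ov14.png

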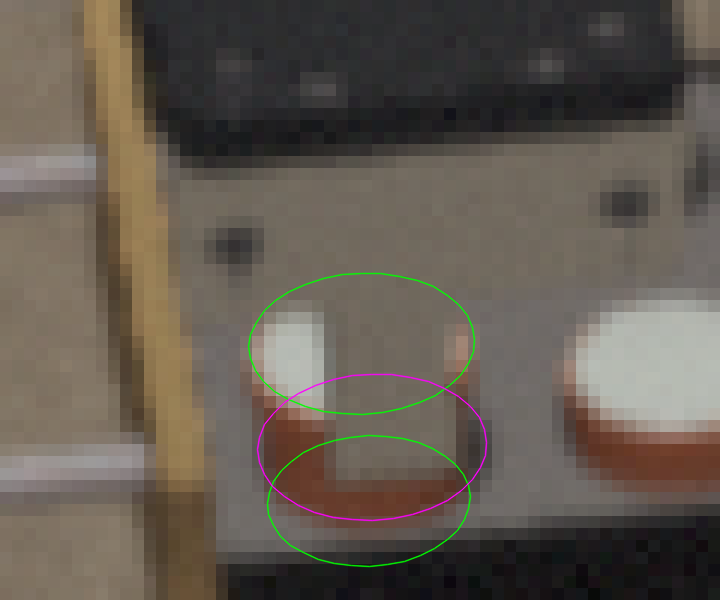

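Request:
{"api": "drive_tool", "payload": {
  "increments": [
    [0.8, 0.04, -0.02, 0, 0, 0, 0],
    [0.8, 0.04, -0.02, -0.1, 0, 0, 0],
    [0.8, 0.04, -0.02, -0.2, 0, 0, 0],
    [0.8, 0.04, -0.02, -0.2, 0, 0, 0]
  ]
}}

```text
t: 20.83
tool_pos: [0.49, 0.1035, 0.0738]
orientation: [-1.143, -2.926, 0.001]
force: [-0.2, 0.3, -2.1]
opening: 0.0346
```

```bash
python3 ovp.py ov15 .0493 "(.4895,.1046)" -.001
```

```text
t 20.93 pos [0.4901 0.1035 0.0742] psi 0.826 z [-4.e-04 -0.e+00 -1.e+00] F [0.3 1.1 0.2] M [ 0.03 -0.    0.03] open 0.0342 q [ 0.11  0.02  1.93  0.    1.2  -0.72]
roi 253 233
```

View pics/ov15.png

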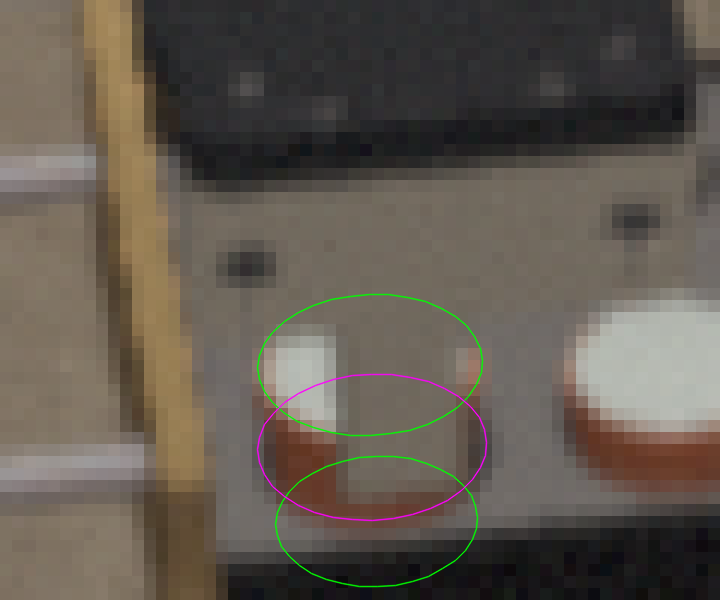

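Request:
{"api": "drive_tool", "payload": {
  "increments": [
    [0.8, 0, 0.01, -0.1, 0, 0, 0],
    [0.8, 0, 0.01, -0.2, 0, 0, 0],
    [0.8, 0, 0.01, -0.26, 0, 0, 0],
    [0.8, 0, 0.01, -0.28, 0, 0, 0],
    [0.8, 0, 0.01, -0.28, 0, 0, 0]
  ]
}}

```text
t: 21.35
tool_pos: [0.4902, 0.1038, 0.0674]
orientation: [-1.143, -2.926, 0.0]
force: [-1.7, 0.1, 1.3]
opening: 0.0345
```

```bash
python3 ovp.py ov16 .0493 "(.4895,.1046)" -.001
```

```text
t 21.45 pos [0.4902 0.1038 0.0674] psi 0.826 z [-3.e-04 -1.e-04 -1.e+00] F [-1.7 -1.2  2.5] M [-0.17  0.3  -0.  ] open 0.0342 q [ 0.11  0.03  1.93 -0.    1.18 -0.72]
roi 253 233
```

View pics/ov16.png

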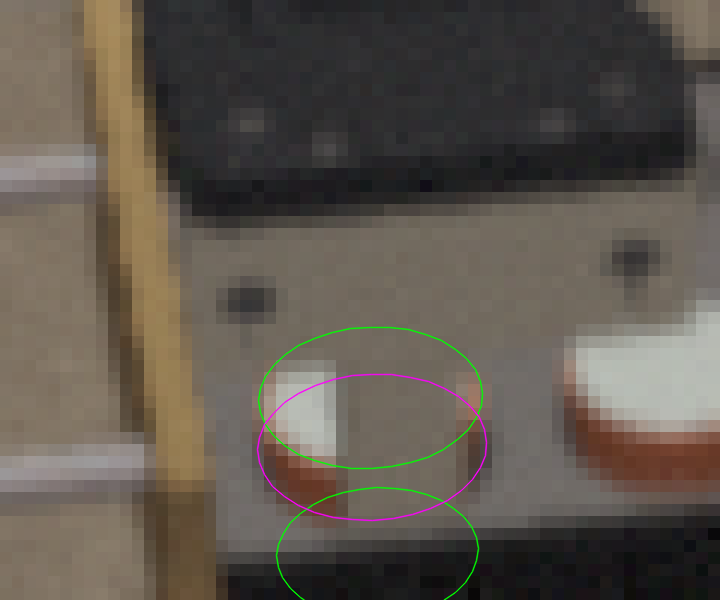

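Request:
{"api": "drive_tool", "payload": {
  "increments": [
    [0.8, 0, 0, -0.04, 0, 0, 0],
    [0.8, 0, 0, -0.04, 0, 0, 0],
    [0.52, 0, 0, 0, 0, 0, 0],
    [0.52, 0, 0, 0, 0, 0, 0],
    [0.52, 0, 0, 0, 0, 0, 0],
    [0.52, 0, 0, 0.3, 0, 0, 0],
    [0.52, 0, 0, 1.3, 0, 0, 0],
    [0.52, 0, 0, 2.3, 0, 0, 0],
    [0.52, 0, 0, 2.6, 0, 0, 0]
  ]
}}

```text
t: 22.2
tool_pos: [0.4923, 0.1041, 0.1365]
orientation: [1.141, 2.922, 0.004]
force: [0.0, -0.1, 0.4]
opening: 0.0448
```

```bash
python3 - <<'E'
from h import *
c=cams(); st()
crop(c["scene"],"s17",240,220,180,110,4)
crop(c["top"],"t17",220,200,120,120,5)
E
python3 ovp.py ov17 .1 "(.4895,.1046)" -.001
```

```text
t 22.3 pos [0.4921 0.1041 0.1348] psi 0.826 z [ 4.7e-03  6.0e-04 -1.0e+00] F [ 0.2  0.4 -0.3] M [-0.05  0.01 -0.  ] open 0.0446 q [ 0.11 -0.06  1.88  0.    1.31 -0.72]
t 22.4 pos [0.49   0.1038 0.1317] psi 0.826 z [-4.e-04 -0.e+00 -1.e+00] F [-0.   0.5 -0.6] M [-0.02  0.05 -0.  ] open 0.0444 q [ 0.11 -0.06  1.89  0.    1.31 -0.72]
roi 253 233
```

View pics/s17.png

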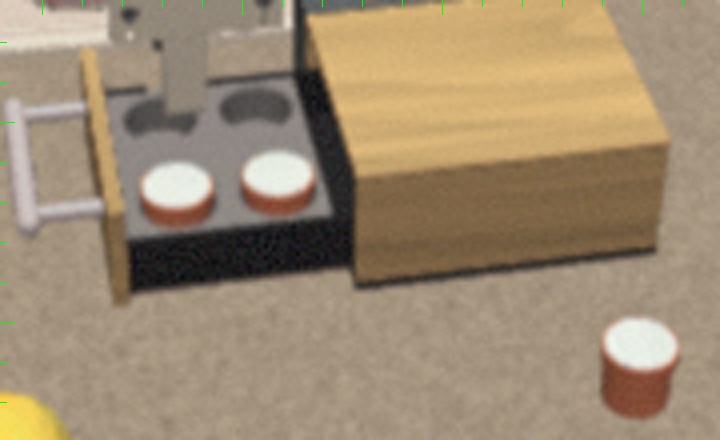

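Request:
{"api": "drive_tool", "payload": {
  "increments": [
    [0.35, 0, -0.5, 0.3, 0, 0, 0],
    [0.35, 0.3, -1.8, 0.3, 0, 0, 0],
    [0.35, 0.6, -3.2, 0.3, 0, 0, 0],
    [0.35, 1, -4.6, 0.3, 0, 0, 0],
    [0.35, 1.4, -6, 0.3, 0, 0, 0],
    [0.35, 1.8, -7.4, 0.3, 0, 0, 0],
    [0.35, 2.21, -8.82, 0.3, 0, 0, 0],
    [0.35, 2.21, -8.82, 0, 0, 0, 0],
    [0.35, 2.21, -8.82, -1, 0, 0, 0],
    [0.35, 2.21, -8.82, -1.5, 0, 0, 0],
    [0.35, 2.21, -8.82, -1.5, 0, 0, 0],
    [0.35, 2.21, -8.82, -1.5, 0, 0, 0]
  ]
}}

```text
t: 23.4
tool_pos: [0.5437, -0.1156, 0.0927]
orientation: [-1.14, -2.922, 0.0]
force: [-0.8, -0.1, -0.4]
opening: 0.0605
```

```bash
python3 - <<'E'
from h import *
c=cams(); s=st()
crop(c["scene"],"s18",340,240,120,90,6)
im=c["scene"]["image"].astype(int)
m=((im.min(2)>150)&(im.max(2)-im.min(2)<40)).astype(np.uint8)
m[:290]=0;m[345:]=0;m[:,:330]=0;m[:,425:]=0
n,l,q,ce=cv2.connectedComponentsWithStats(m)
for i in range(1,n):
    if q[i,4]>20: print(q[i],ce[i],atz(c["scene"],ce[i],.032))
E
```

```text
t 23.5 pos [ 0.5457 -0.1161  0.0953] psi 0.827 z [ 1.e-04 -0.e+00 -1.e+00] F [ 0.1 -0.7  0.6] M [-0.06 -0.02 -0.03] open 0.0604 q [-0.3   0.14  1.76  0.    1.24 -1.13]
[392 300  17  12 134] [399.05223881 306.00746269] [ 0.5425644  -0.11693496  0.032     ]
```

View pics/s18.png

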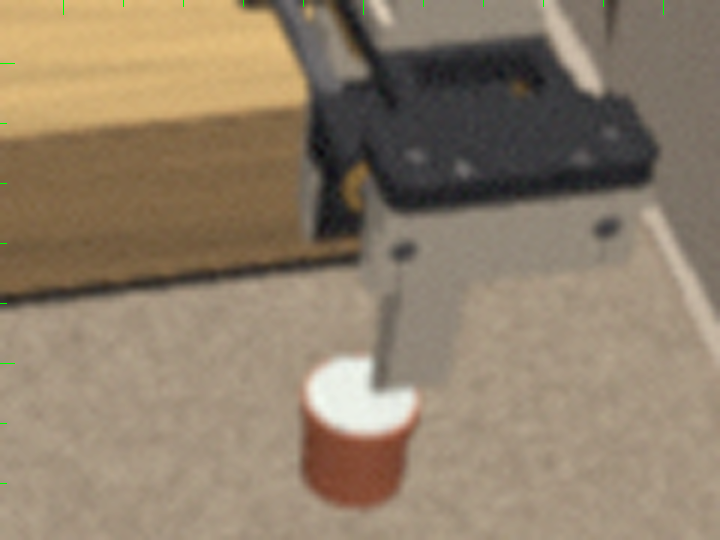

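Request:
{"api": "drive_tool", "payload": {
  "increments": [
    [0.35, 0, -0.01, -0.8, 0, 0, 0],
    [0.35, 0, -0.01, -1.5, 0, 0, 0],
    [0.35, 0, -0.01, -1.8, 0, 0, 0],
    [0.35, 0, -0.01, -1.8, 0, 0, 0],
    [0.35, 0, -0.01, -1.8, 0, 0, 0],
    [0.8, 0, -0.01, -1.8, 0, 0, 0],
    [0.8, 0, -0.01, -1.8, 0, 0, 0],
    [0.8, 0, -0.01, -1.8, 0, 0, 0],
    [0.8, 0, -0.01, -1.8, 0, 0, 0],
    [0.8, 0, -0.01, -1.8, 0, 0, 0],
    [0.8, 0, -0.01, -1.8, 0, 0, 0],
    [0.8, 0, -0.01, -1.8, 0, 0, 0]
  ]
}}

```text
t: 24.5
tool_pos: [0.546, -0.1171, 0.0505]
orientation: [1.143, 2.925, 0.0]
force: [-0.5, 0.1, 3.5]
opening: 0.0344
```

```bash
python3 ovp.py ov19 .0493 "(.5453,-.1166)" 0
```

```text
t 24.6 pos [ 0.546  -0.1171  0.0505] psi 0.826 z [ 9.e-04 -3.e-04 -1.e+00] F [0.1 0.  5.4] M [0.04 0.13 0.02] open 0.0342 q [-0.3   0.2   1.78 -0.    1.16 -1.13]
roi 371 265
```

View pics/ov19.png

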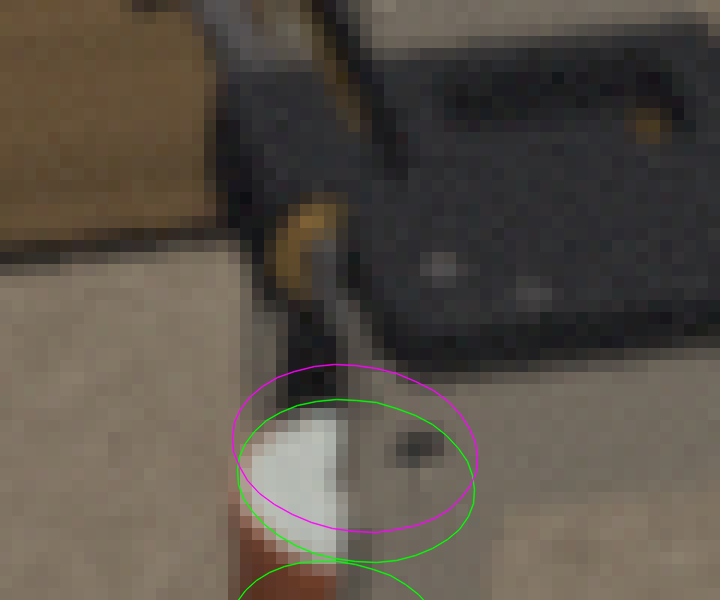

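Request:
{"api": "drive_tool", "payload": {
  "increments": [
    [0.8, 0, 0, 0.2, 0, 0, 0],
    [0.8, 0, 0, 1, 0, 0, 0],
    [0.8, 0, 0, 2, 0, 0, 0],
    [0.8, 0, 0, 3, 0, 0, 0],
    [0.8, 0, 0, 3.6, 0, 0, 0],
    [0.8, 0, 1.3, 3.6, 0, 0, 0],
    [0.8, -0.1, 2.6, 3.6, 0, 0, 0],
    [0.8, -0.1, 3.9, 3.6, 0, 0, 0],
    [0.8, -0.2, 5.2, 3.6, 0, 0, 0],
    [0.8, -0.2, 6.5, 3.6, 0, 0, 0],
    [0.8, -0.3, 7.8, 3.6, 0, 0, 0],
    [0.8, -0.4, 9.1, 3.6, 0, 0, 0],
    [0.8, -0.45, 10.2, 3.6, 0, 0, 0],
    [0.8, -0.45, 10.78, 3.6, 0, 0, 0],
    [0.8, -0.45, 10.78, 3, 0, 0, 0],
    [0.8, -0.45, 10.78, 2, 0, 0, 0],
    [0.8, -0.45, 10.78, 2, 0, 0, 0],
    [0.8, -0.45, 10.78, 2, 0, 0, 0],
    [0.8, -0.45, 10.78, 2, 0, 0, 0]
  ]
}}

```text
t: 26.18
tool_pos: [0.5343, 0.1523, 0.1005]
orientation: [-1.143, -2.926, 0.0]
force: [0.5, -0.2, -0.5]
opening: 0.0344
```

```bash
python3 ovp.py ov20 .0505 "(.5345,.1527)" -.0007
```

```text
t 26.28 pos [0.5353 0.1524 0.1015] psi 0.8255 z [ 2.e-03  3.e-04 -1.e+00] F [0.8 0.6 0.5] M [-0.03 -0.   -0.05] open 0.0344 q [ 0.19  0.13  1.76 -0.    1.25 -0.64]
roi 248 212
```

View pics/ov20.png

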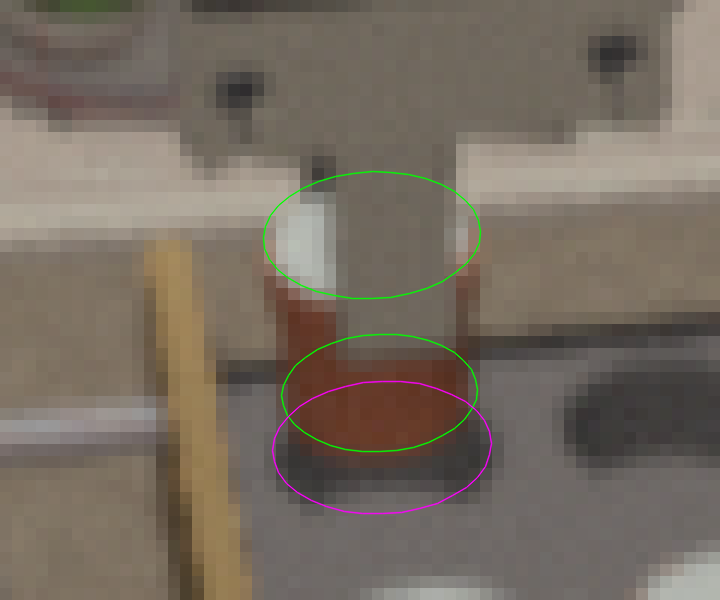

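Request:
{"api": "drive_tool", "payload": {
  "increments": [
    [0.8, -0.01, 0, -0.3, 0, 0, 0],
    [0.8, -0.01, 0, -0.6, 0, 0, 0],
    [0.8, -0.01, 0, -0.85, 0, 0, 0],
    [0.8, -0.01, 0, -0.85, 0, 0, 0],
    [0.8, -0.01, 0, -0.85, 0, 0, 0]
  ]
}}

```text
t: 26.7
tool_pos: [0.5334, 0.1524, 0.0778]
orientation: [-1.143, -2.925, 0.001]
force: [-1.2, 0.2, -0.2]
opening: 0.0343
```

```bash
python3 ovp.py ov21 .0505 "(.5345,.1527)" -.0007
```

```text
t 26.8 pos [0.534  0.1525 0.0786] psi 0.826 z [-3.e-04 -0.e+00 -1.e+00] F [-0.6 -0.5 -0.4] M [-0.07  0.03 -0.02] open 0.0342 q [ 0.19  0.15  1.78  0.    1.21 -0.64]
roi 248 212
```

View pics/ov21.png

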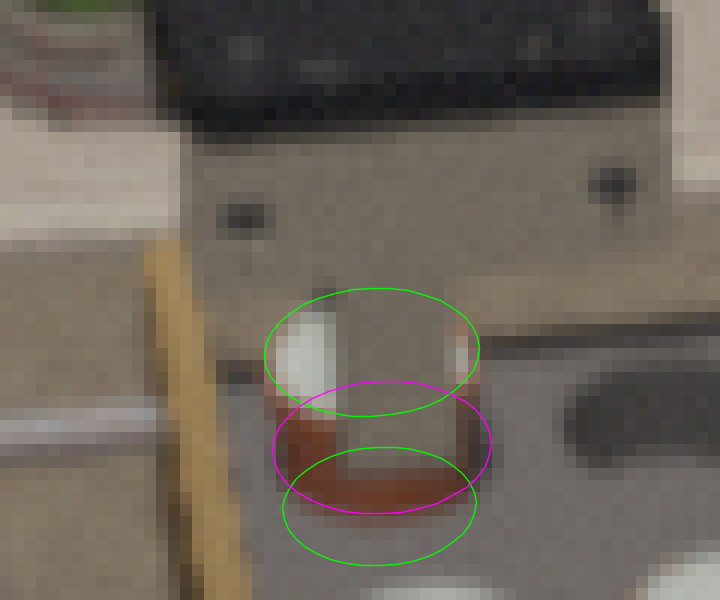

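Inside the pocket with no contact force; lower to the bottom.

Request:
{"api": "drive_tool", "payload": {
  "increments": [
    [0.8, 0.03, -0.01, -0.1, 0, 0, 0],
    [0.8, 0.03, -0.01, -0.25, 0, 0, 0],
    [0.8, 0.03, -0.01, -0.35, 0, 0, 0],
    [0.8, 0.03, -0.01, -0.41, 0, 0, 0],
    [0.8, 0.03, -0.01, -0.41, 0, 0, 0],
    [0.8, 0.03, -0.01, -0.41, 0, 0, 0]
  ]
}}

```text
t: 27.3
tool_pos: [0.5348, 0.1522, 0.0685]
orientation: [-1.143, -2.926, 0.0]
force: [-1.6, 0.2, 2.3]
opening: 0.0342
```

```bash
python3 ovp.py ov22 .0505 "(.5345,.1527)" -.0007
```

```text
t 27.4 pos [0.5348 0.1522 0.0684] psi 0.826 z [-1.e-04 -2.e-04 -1.e+00] F [-2.  -0.9  4.1] M [-0.31  0.35  0.02] open 0.0341 q [ 0.19  0.17  1.78 -0.    1.19 -0.64]
roi 248 212
```

View pics/ov22.png

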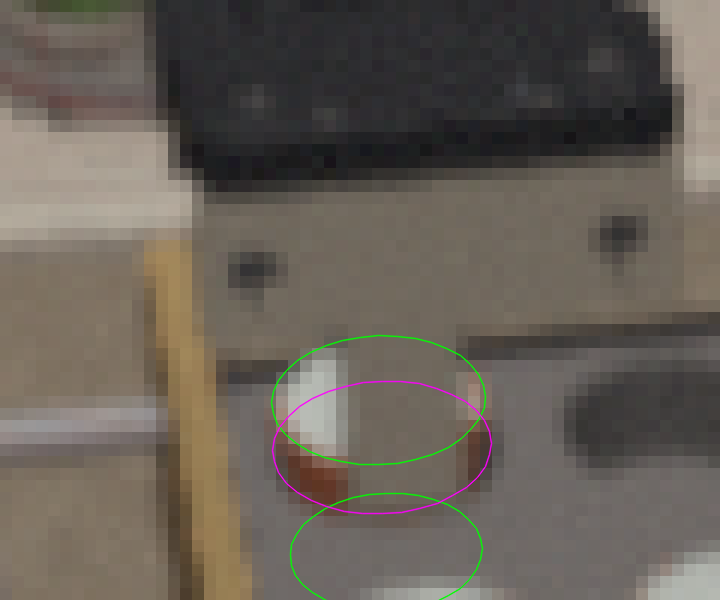

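Request:
{"api": "drive_tool", "payload": {
  "increments": [
    [0.8, 0, 0, -0.03, 0, 0, 0],
    [0.8, 0, 0, -0.03, 0, 0, 0],
    [0.52, 0, 0, 0, 0, 0, 0],
    [0.52, 0, 0, 0, 0, 0, 0],
    [0.52, 0, 0, 0, 0, 0, 0],
    [0.52, 0, 0, 0.3, 0, 0, 0],
    [0.52, 0, 0, 1.3, 0, 0, 0],
    [0.52, 0, 0, 2.3, 0, 0, 0],
    [0.52, 0, 0, 3.4, 0, 0, 0],
    [0.52, 0.5, -1, 3.6, 0, 0, 0],
    [0.52, 1, -2, 3.6, 0, 0, 0],
    [0.52, 1.5, -3, 3.6, 0, 0, 0],
    [0.52, 2, -4, 3.6, 0, 0, 0],
    [0.52, 2, -4, 3.6, 0, 0, 0]
  ]
}}

```text
t: 28.57
tool_pos: [0.5866, 0.0482, 0.1591]
orientation: [1.147, 2.922, -0.001]
force: [0.8, -0.2, -0.3]
opening: 0.045
```

```bash
python3 - <<'E'
from h import *
c=cams(); st()
crop(c["scene"],"s23",235,205,180,120,4)
cv2.imwrite("pics/top23.png",c["top"]["image"][:,:,::-1])
crop(c["scene"],"s23b",150,150,300,200,2)
E
```

```text
t 28.67 pos [0.585  0.0515 0.1586] psi 0.8239 z [-1.e-04  3.e-04 -1.e+00] F [0.1 0.1 0.8] M [-0.02  0.    0.01] open 0.0443 q [ 0.    0.15  1.62  0.    1.37 -0.82]
```

View pics/s23.png

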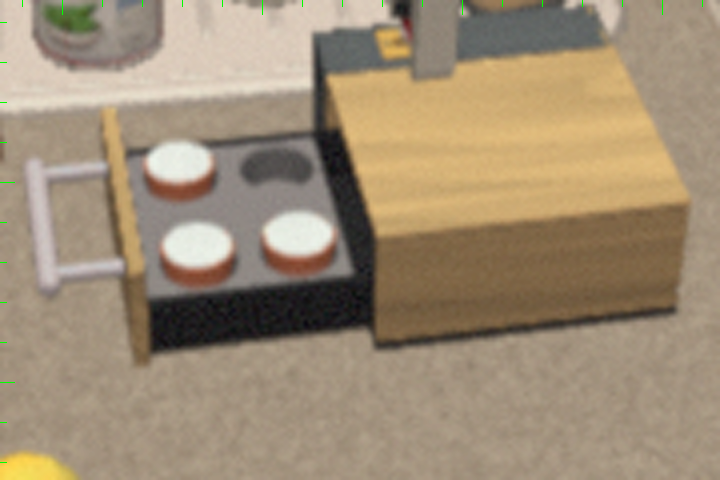

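View pics/top23.png

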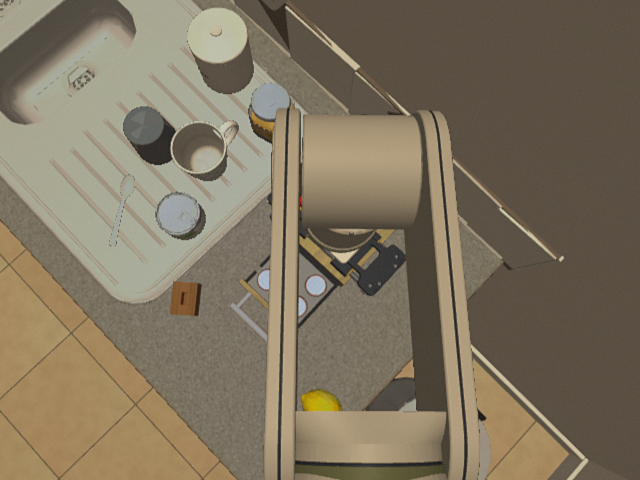

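View pics/s23b.png

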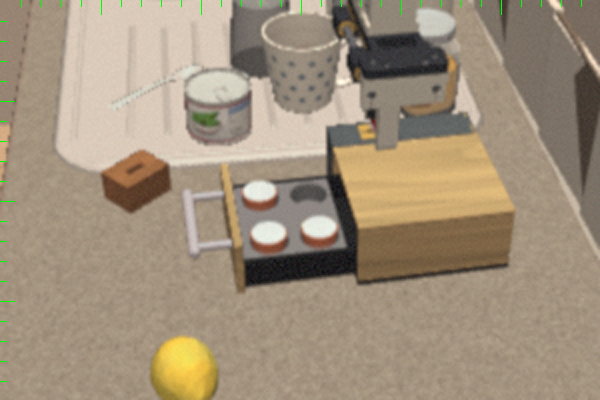

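Request:
{"api": "drive_tool", "payload": {
  "increments": [
    [0.6, -0.5, 0.5, 0, 0, 0, -0.12],
    [0.76, -1, 1, 0, 0, 0, -0.24],
    [0.76, -1.5, 1.5, 0, 0, 0, -0.36],
    [0.76, -2, 2, 0, 0, 0, -0.48],
    [0.76, -2.5, 2.5, 0, 0, 0, -0.6],
    [0.76, -3, 3, 0, 0, 0, -0.72],
    [0.76, -3.5, 3.5, 0, 0, 0, -0.84],
    [0.76, -4, 4, 0, 0, 0, -0.96],
    [0.76, -4.5, 4.5, 0, 0, 0, -1.08],
    [0.76, -5.04, 4.96, 0, 0, 0, -1.2],
    [0.76, -5.04, 4.96, -0.5, 0, 0, -1.32],
    [0.76, -5.04, 4.96, -1, 0, 0, -1.44],
    [0.76, -5.04, 4.96, -1.5, 0, 0, -1.568],
    [0.76, -5.04, 4.96, -2, 0, 0, -1.568],
    [0.76, -5.04, 4.96, -2, 0, 0, -1.568],
    [0.76, -5.04, 4.96, -2, 0, 0, -1.568],
    [0.76, -5.04, 4.96, -2, 0, 0, -1.568]
  ],
  "squeeze": 20
}}

```text
t: 30.08
tool_pos: [0.4588, 0.1769, 0.1091]
orientation: [-2.875, -1.267, -0.001]
force: [-0.0, 0.3, -0.1]
opening: 0.0224
```

```bash
python3 - <<'E'
from h import *
c=cams(); st()
crop(c["scene"],"s24",220,200,120,100,6)
E
```

```text
t 30.18 pos [0.4594 0.1767 0.1095] psi -0.7411 z [ 1.6e-03  5.0e-04 -1.0e+00] F [ 0.4 -0.3  0.7] M [-0.05  0.15 -0.01] open 0.0226 q [ 0.26 -0.06  1.93  0.    1.26  1.  ]
```

View pics/s24.png

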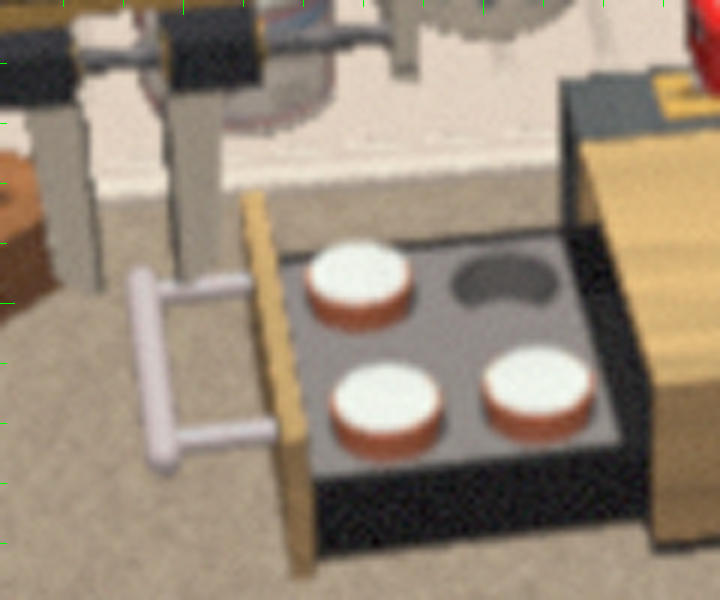

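Request:
{"api": "drive_tool", "payload": {
  "increments": [
    [0.76, -0.02, -0.02, -0.7, 0, 0, 0],
    [0.76, -0.02, -0.02, -1.4, 0, 0, 0],
    [0.76, -0.02, -0.02, -2, 0, 0, 0],
    [0.76, -0.02, -0.02, -2.28, 0, 0, 0],
    [0.76, -0.02, -0.02, -2.28, 0, 0, 0],
    [1, -0.02, -0.02, -2.28, 0, 0, 0],
    [1, -0.02, -0.02, -2.28, 0, 0, 0],
    [1, -0.02, -0.02, -2.28, 0, 0, 0],
    [1, -0.02, -0.02, -2.28, 0, 0, 0],
    [1, -0.02, -0.02, -2.28, 0, 0, 0]
  ]
}}

```text
t: 31.02
tool_pos: [0.4594, 0.176, 0.0526]
orientation: [2.875, 1.265, 0.003]
force: [0.2, -0.1, 5.0]
opening: 0.0102
```

```bash
python3 - <<'E'
from h import *
st()
E
```

```text
t 31.02 pos [0.4594 0.176  0.0526] psi -0.742 z [ 2.2e-03  5.0e-04 -1.0e+00] F [ 0.2 -0.1  5. ] M [-0.15  0.21  0.05] open 0.0102 q [ 0.26  0.02  1.97 -0.    1.15  1.  ]
```

Request:
{"api": "drive_tool", "payload": {
  "increments": [
    [1, 0.15, -0.14, 0, 0, 0, 0],
    [1, 0.4, -0.373, 0, 0, 0, 0],
    [1, 0.7, -0.652, 0, 0, 0, 0],
    [1, 1, -0.932, 0, 0, 0, 0],
    [1, 1.3, -1.212, 0, 0, 0, 0],
    [1, 1.6, -1.491, 0, 0, 0, 0],
    [1, 1.9, -1.77, 0, 0, 0, 0],
    [1, 2.2, -2.05, 0, 0, 0, 0],
    [1, 2.5, -2.33, 0, 0, 0, 0],
    [1, 2.75, -2.563, 0, 0, 0, 0],
    [1, 2.95, -2.75, 0, 0, 0, 0],
    [1, 3.08, -2.87, 0, 0, 0, 0],
    [1, 3.14, -2.925, 0, 0, 0, 0],
    [1, 3.14, -2.925, 0, 0, 0, 0],
    [1, 3.14, -2.925, 0, 0, 0, 0]
  ]
}}

```text
t: 32.27
tool_pos: [0.5384, 0.1032, 0.0527]
orientation: [2.876, 1.265, 0.005]
force: [3.0, 3.7, 5.6]
opening: 0.0102
```

```bash
python3 - <<'E'
from h import *
st()
E
```

```text
t 32.27 pos [0.5384 0.1032 0.0527] psi -0.7421 z [ 0.003   0.0012 -1.    ] F [3.  3.7 5.6] M [ 0.64 -0.33 -0.03] open 0.0102 q [0.1  0.17 1.81 0.   1.16 0.84]
```

Request:
{"api": "drive_tool", "payload": {
  "increments": [
    [1, 0.04, -0.015, 0, 0, 0, 0],
    [1, 0.06, -0.03, 0, 0, 0, 0],
    [1, 0.06, -0.03, 0, 0, 0, 0],
    [1, 0.06, -0.03, 0, 0, 0, 0]
  ]
}}

```text
t: 32.6
tool_pos: [0.5385, 0.1032, 0.0526]
orientation: [-2.874, -1.265, -0.001]
force: [-4.6, 6.7, 11.6]
opening: 0.0104
```

```bash
python3 - <<'E'
from h import *
c=cams();st()
crop(c["scene"],"s25",270,190,120,100,6)
E
```

```text
t 32.7 pos [0.5384 0.1032 0.0525] psi -0.7416 z [ 1.0e-04  1.9e-03 -1.0e+00] F [-4.8  6.7 12.8] M [ 1.12  0.94 -0.01] open 0.0104 q [0.09 0.17 1.81 0.   1.16 0.84]
```

View pics/s25.png

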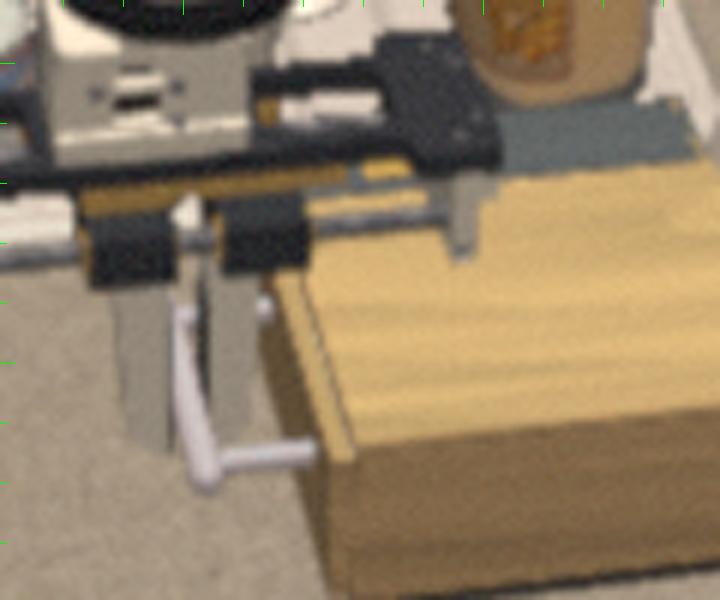

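Request:
{"api": "drive_tool", "payload": {
  "increments": [
    [0.76, -0.05, 0.03, 0, 0, 0, 0],
    [0.76, -0.05, 0.03, 0, 0, 0, 0],
    [0.76, -0.05, 0.03, 0, 0, 0, 0],
    [0.76, -0.05, 0.03, 0.1, 0, 0, 0],
    [0.76, -0.05, 0.03, 1, 0, 0, 0],
    [0.76, -0.05, 0.03, 2, 0, 0, 0],
    [0.76, -0.05, 0.03, 3, 0, 0, 0],
    [0.65, -0.05, 0.03, 4, 0, 0, 0],
    [0.6, -0.05, 0.03, 4.8, 0, 0, 0.02],
    [0.6, 1.3, 0, 4.8, 0, 0, 0.02],
    [0.6, 2.6, 0, 4.8, 0, 0, 0.02],
    [0.6, 3.9, 0, 4.8, 0, 0, 0.02],
    [0.6, 4.92, 0, 4.8, 0, 0, 0.02],
    [0.6, 4.92, 0, 4.8, 0, 0, 0.02],
    [0.6, 4.92, 0, 4.8, 0, 0, 0.02],
    [0.6, 4.92, 0, 4.8, 0, 0, 0.02]
  ]
}}

```text
t: 34.03
tool_pos: [0.6605, 0.1018, 0.1707]
orientation: [-2.862, -1.293, 0.003]
force: [-0.6, 0.5, -0.1]
opening: 0.0374
```

```bash
python3 - <<'E'
from h import *
c=cams();st()
crop(c["scene"],"s26",270,160,160,120,5)
E
```

```text
t 34.13 pos [0.6604 0.102  0.1716] psi -0.7219 z [-4.e-04  0.e+00 -1.e+00] F [-0.2 -0.9 -0.1] M [-0.07  0.09 -0.01] open 0.0369 q [0.08 0.35 1.36 0.   1.43 0.8 ]
```

View pics/s26.png

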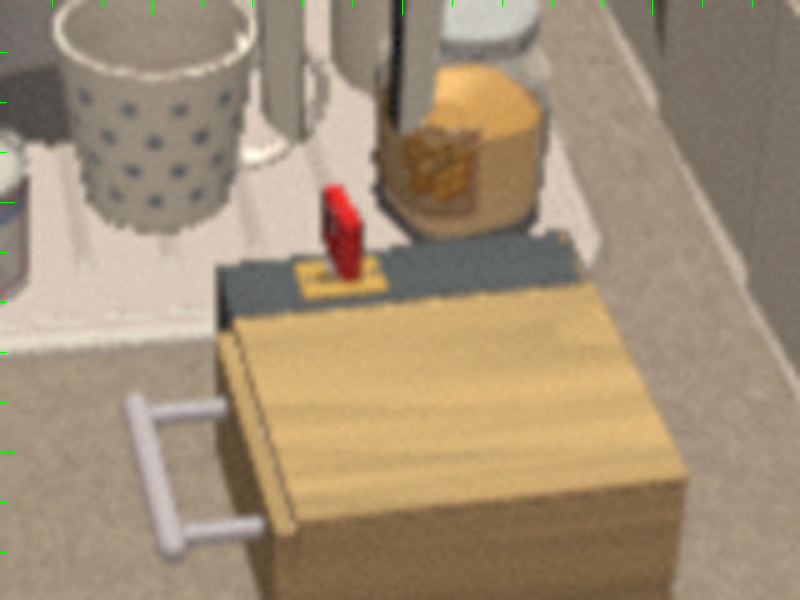

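```bash
python3 - <<'E'
from h import *
c=cams()
for i,(x,y,psi) in enumerate([(.662,.103,-.6),(.662,.103,-.72)]):
    k=[x,y,psi-np.pi/2]
    overlay(c["scene"],(322,190,32,35),12,[(place(k,boxpts(.034,.010,.079,.111)),BE,(0,255,0))],f"k{i}")
a=np.hstack([cv2.imread(f"pics/k{i}.png") for i in range(2)]); cv2.imwrite("pics/k.png",a)
E
```

```text
(no output)
```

View pics/k.png

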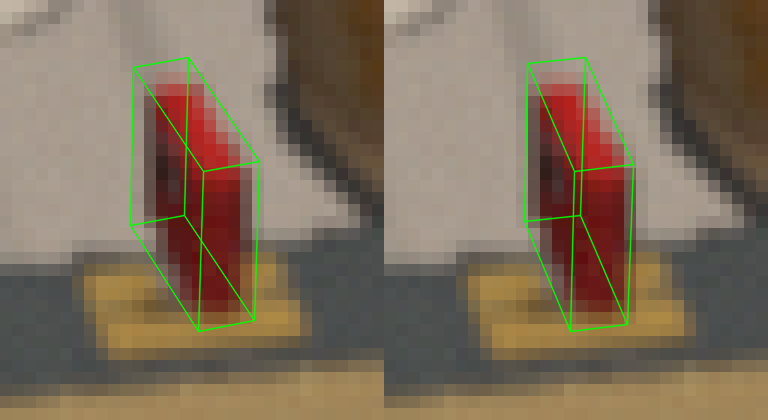

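Request:
{"api": "drive_tool", "payload": {
  "increments": [
    [0.6, 0.06, 0.04, -0.6, 0, 0, 0.03],
    [0.6, 0.06, 0.04, -1.2, 0, 0, 0.03],
    [0.6, 0.06, 0.04, -1.8, 0, 0, 0.03],
    [0.6, 0.06, 0.04, -2.3, 0, 0, 0.03],
    [0.6, 0.06, 0.04, -2.5, 0, 0, 0.03],
    [0.6, 0.06, 0.04, -2.5, 0, 0, 0.03],
    [0.6, 0.06, 0.04, -2.5, 0, 0, 0.03]
  ],
  "squeeze": 30
}}

```text
t: 34.82
tool_pos: [0.6626, 0.1029, 0.1088]
orientation: [-2.843, -1.336, 0.001]
force: [-0.4, 0.5, 0.3]
opening: 0.037
```

```bash
python3 - <<'E'
from h import *
c=cams();st()
crop(c["scene"],"s27",290,150,100,80,8)
E
```

```text
t 34.92 pos [0.6635 0.103  0.11  ] psi -0.6921 z [ 1.7e-03  2.0e-04 -1.0e+00] F [ 0.2 -1.5  0.7] M [-0.05  0.12  0.02] open 0.0369 q [0.08 0.41 1.41 0.   1.32 0.77]
```

View pics/s27.png

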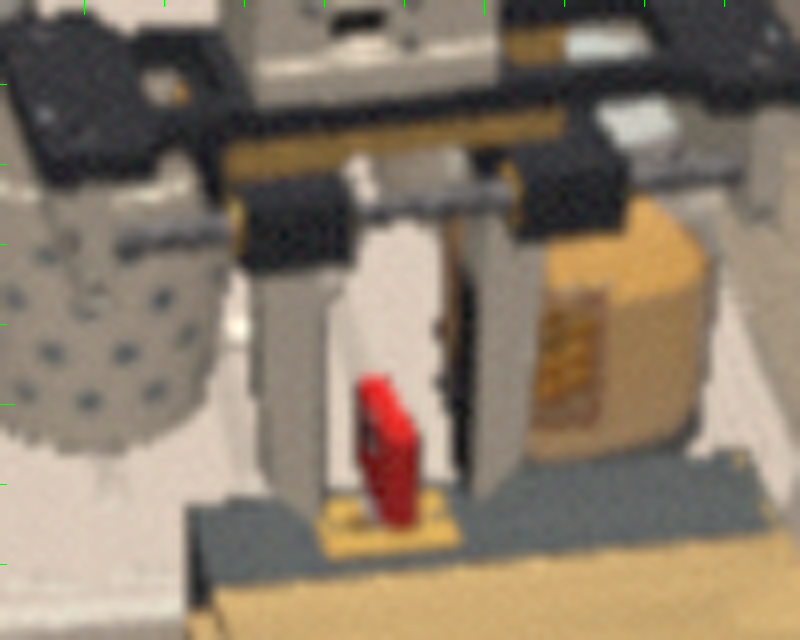

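Request:
{"api": "drive_tool", "payload": {
  "increments": [
    [0.6, -0.05, 0, -0.05, 0, 0, 0],
    [0.8, -0.05, 0, -0.05, 0, 0, 0],
    [1, -0.05, 0, -0.05, 0, 0, 0],
    [1, -0.05, 0, -0.05, 0, 0, 0],
    [1, -0.05, 0, -0.05, 0, 0, 0],
    [1, -0.05, 0, -0.05, 0, 0, 0],
    [1, -0.05, 0, -0.05, 0, 0, 0],
    [1, -0.05, 0, -0.05, 0, 0, 0]
  ]
}}

```text
t: 35.58
tool_pos: [0.6617, 0.1029, 0.1077]
orientation: [2.843, 1.336, 0.0]
force: [0.4, -1.1, 0.5]
opening: 0.0094
```

```bash
python3 - <<'E'
from h import *
st()
E
```

```text
t 35.58 pos [0.6617 0.1029 0.1077] psi -0.692 z [ 2.e-04 -1.e-04 -1.e+00] F [ 0.4 -1.1  0.5] M [-0.19 -0.01  0.05] open 0.0094 q [ 0.08  0.41  1.41 -0.    1.32  0.77]
```

Request:
{"api": "drive_tool", "payload": {
  "increments": [
    [1, 0, 0, 0, 0, 0, 0.1],
    [1, 0, 0, 0, 0, 0, 0.2],
    [1, 0, 0, 0, 0, 0, 0.3],
    [1, 0, 0, 0, 0, 0, 0.4],
    [1, 0, 0, 0, 0, 0, 0.5],
    [1, 0, 0, 0, 0, 0, 0.6],
    [1, 0, 0, 0, 0, 0, 0.7],
    [1, 0, 0, 0, 0, 0, 0.8],
    [1, 0, 0, 0, 0, 0, 0.9],
    [1, 0, 0, 0, 0, 0, 1.0],
    [1, 0, 0, 0, 0, 0, 1.1],
    [1, 0, 0, 0, 0, 0, 1.2],
    [1, 0, 0, 0, 0, 0, 1.3],
    [1, 0, 0, 0, 0, 0, 1.4],
    [1, 0, 0, 0, 0, 0, 1.45],
    [1, 0, 0, 0, 0, 0, 1.45],
    [1, 0, 0, 0, 0, 0, 1.45]
  ]
}}

```text
t: 37.0
tool_pos: [0.6621, 0.103, 0.1078]
orientation: [1.244, 2.883, 0.001]
force: [4.2, 1.2, -1.5]
opening: 0.0099
```

```bash
python3 - <<'E'
from h import *
st()
E
```

```text
t 37.0 pos [0.6621 0.103  0.1078] psi 0.756 z [ 1.3e-03  2.0e-04 -1.0e+00] F [ 4.2  1.2 -1.5] M [-0.02 -0.96 -0.03] open 0.0099 q [ 0.08  0.41  1.41  0.    1.32 -0.68]
```

Request:
{"api": "drive_tool", "payload": {
  "increments": [
    [1, -0.02, 0, 0, 0, 0, 0.06],
    [1, -0.02, 0, 0, 0, 0, 0.12],
    [1, -0.02, 0, 0, 0, 0, 0.16],
    [1, -0.02, 0, 0, 0, 0, 0.16],
    [1, -0.02, 0, 0, 0, 0, 0.16]
  ]
}}

```text
t: 37.42
tool_pos: [0.662, 0.1031, 0.1079]
orientation: [1.01, 2.973, 0.002]
force: [5.2, 0.9, -2.9]
opening: 0.0099
```

```bash
python3 - <<'E'
from h import *
st()
E
```

```text
t 37.42 pos [0.662  0.1031 0.1079] psi 0.9159 z [ 2.2e-03  5.0e-04 -1.0e+00] F [ 5.2  0.9 -2.9] M [ 0.19 -1.13 -0.05] open 0.0099 q [ 0.08  0.41  1.41  0.    1.32 -0.84]
```

Request:
{"api": "drive_tool", "payload": {
  "increments": [
    [1, -0.02, 0, 0, 0, 0, 0.05],
    [1, -0.02, 0, 0, 0, 0, 0.1],
    [1, -0.02, 0, 0, 0, 0, 0.1],
    [1, -0.02, 0, 0, 0, 0, 0.1]
  ]
}}

```text
t: 37.75
tool_pos: [0.6619, 0.1032, 0.108]
orientation: [0.86, 3.019, 0.002]
force: [7.1, 1.2, -4.6]
opening: 0.0099
```

```bash
python3 - <<'E'
from h import *
st()
E
```

```text
t 37.75 pos [0.6619 0.1032 0.108 ] psi 1.0155 z [ 3.1e-03  7.0e-04 -1.0e+00] F [ 7.1  1.2 -4.6] M [ 0.37 -1.57 -0.52] open 0.0099 q [ 0.08  0.41  1.41  0.    1.32 -0.94]
```

Request:
{"api": "drive_tool", "payload": {
  "increments": [
    [1, 0.04, 0.01, -0.02, 0, 0, -0.1],
    [1, 0.04, 0.01, -0.02, 0, 0, -0.19],
    [1, 0.04, 0.01, -0.02, 0, 0, -0.19],
    [1, 0.04, 0.01, -0.02, 0, 0, -0.19]
  ]
}}

```text
t: 38.08
tool_pos: [0.6618, 0.1032, 0.1077]
orientation: [1.138, 2.928, 0.0]
force: [2.0, 0.4, 2.3]
opening: 0.0099
```

```bash
python3 - <<'E'
from h import *
st()
E
```

```text
t 38.08 pos [0.6618 0.1032 0.1077] psi 0.8295 z [ 6.e-04  1.e-04 -1.e+00] F [2.  0.4 2.3] M [ 0.01 -0.15 -0.03] open 0.0099 q [ 0.08  0.41  1.41  0.    1.32 -0.75]
```

Low forces. Lift gently.

Request:
{"api": "drive_tool", "payload": {
  "increments": [
    [1, 0.01, 0, 0.1, 0, 0, 0],
    [1, 0.01, 0, 0.25, 0, 0, 0],
    [1, 0.01, 0, 0.4, 0, 0, 0],
    [1, 0.01, 0, 0.4, 0, 0, 0]
  ]
}}

```text
t: 38.42
tool_pos: [0.662, 0.1031, 0.118]
orientation: [1.139, 2.927, 0.0]
force: [0.2, 0.7, 0.2]
opening: 0.0097
```

```bash
python3 ov.py ov30
```

```text
t 38.47 pos [0.6619 0.1031 0.1177] psi 0.8285 z [ 3.e-04 -2.e-04 -1.e+00] F [-0.1 -0.4 -0.8] M [-0.    0.02  0.03] open 0.0098 q [ 0.08  0.4   1.4  -0.    1.34 -0.75]
```

View pics/ov30.png

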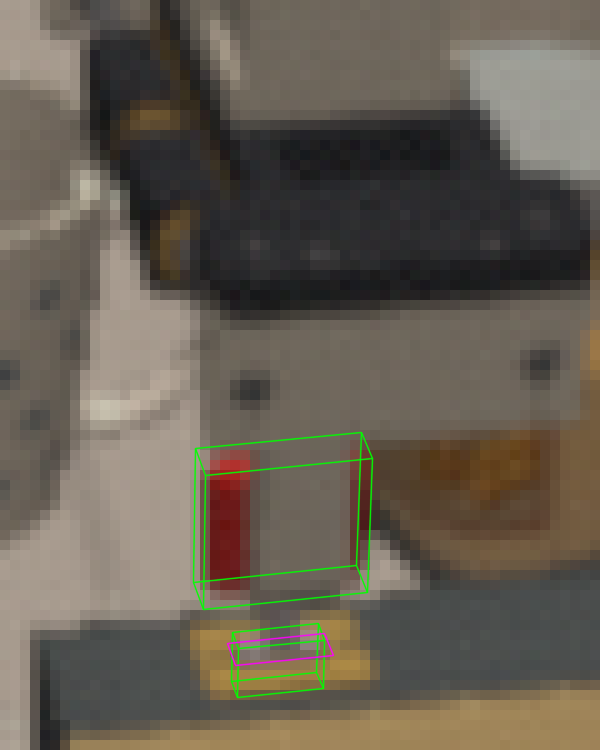

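Request:
{"api": "drive_tool", "payload": {
  "increments": [
    [1, 0, 0, 0.4, 0, 0, 0],
    [1, 0, 0, 1, 0, 0, 0],
    [1, 0, 0, 1.6, 0, 0, 0],
    [1, -0.5, 0.6, 1.6, 0, 0, 0],
    [1, -1.3, 1.6, 1.6, 0, 0, 0.1],
    [1, -2.2, 2.7, 1.6, 0, 0, 0.2],
    [1, -3.2, 3.8, 1.6, 0, 0, 0.3],
    [1, -4.2, 5, 1.6, 0, 0, 0.4],
    [1, -5.2, 6.2, 1.6, 0, 0, 0.5],
    [1, -6, 7.2, 1.6, 0, 0, 0.6],
    [1, -6.38, 7.66, 1.6, 0, 0, 0.683],
    [1, -6.38, 7.66, 1.6, 0, 0, 0.683],
    [1, -6.38, 7.66, 1, 0, 0, 0.683],
    [1, -6.38, 7.66, 0.2, 0, 0, 0.683],
    [1, -6.38, 7.66, -0.6, 0, 0, 0.683],
    [1, -6.38, 7.66, -0.6, 0, 0, 0.683],
    [1, -6.38, 7.66, -0.6, 0, 0, 0.683],
    [1, -6.38, 7.66, -0.6, 0, 0, 0.683]
  ]
}}

```text
t: 39.97
tool_pos: [0.5032, 0.2944, 0.1034]
orientation: [0.096, 3.139, 0.0]
force: [0.6, 0.5, 0.5]
opening: 0.0096
```

```bash
cat > ovs.py <<'E'
from h import *
import sys
c=cams(); s=st()
x,y,z=s["tool_pos"]; tz=z-.053
r=R.from_rotvec(s["orientation"]).as_matrix(); psi=np.arctan2(r[1,1],r[0,1])
k=[x,y,psi-np.pi/2]; sl=[.5026,.2946,-.059]
slot=place(sl,[[sx*.0105,sy*.0043,.034] for sx,sy in((-1,-1),(-1,1),(1,1),(1,-1))])
overlay(c["scene"],(190,190,56,66),11,[(place(k,boxpts(.018,.006,tz,tz+.012)),BE,(0,255,0)),(place(k,boxpts(.034,.010,tz+.024,tz+.056)),BE,(0,255,0)),(slot,[(0,1),(1,2),(2,3),(3,0)],(255,0,255)),(place(sl,boxpts(.056,.042,0,.034)),BE,(255,255,0))],sys.argv[1])
E
python3 ovs.py ov31
```

```text
t 40.07 pos [0.5036 0.2949 0.1041] psi 1.5102 z [ 0.0024  0.001  -1.    ] F [-1.   0.4 -0.8] M [-0.01  0.05 -0.04] open 0.0099 q [ 0.44  0.19  1.68 -0.    1.27 -1.07]
```

View pics/ov31.png

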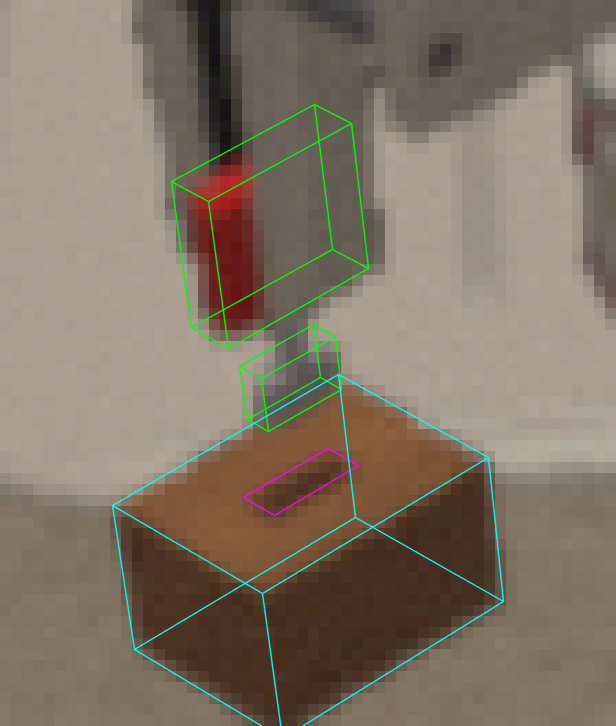

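Request:
{"api": "drive_tool", "payload": {
  "increments": [
    [1, -0.02, -0.01, -0.2, 0, 0, 0],
    [1, -0.02, -0.01, -0.4, 0, 0, 0],
    [1, -0.02, -0.01, -0.4, 0, 0, 0],
    [1, -0.02, -0.01, -0.4, 0, 0, 0],
    [1, -0.02, -0.01, -0.4, 0, 0, 0]
  ]
}}

```text
t: 40.48
tool_pos: [0.5017, 0.2944, 0.092]
orientation: [-0.094, -3.14, 0.0]
force: [-1.1, 0.1, -0.4]
opening: 0.0099
```

```bash
python3 ovs.py ov32; python3 - <<'E'
from h import *
c=cams(); st(); crop(c["scene"],"s32",190,190,56,66,11)
E
```

```text
t 40.58 pos [0.5019 0.2945 0.0923] psi 1.5111 z [ 1.e-04  1.e-04 -1.e+00] F [ 0.7  0.2 -0.5] M [ 0.03 -0.    0.04] open 0.0096 q [ 0.44  0.2   1.69 -0.    1.25 -1.07]
t 40.68 pos [0.5019 0.2945 0.0923] psi 1.5111 z [ 2.e-04  1.e-04 -1.e+00] F [-0.5 -0.5 -1.1] M [ 0.03 -0.06 -0.01] open 0.0099 q [ 0.44  0.2   1.69 -0.    1.25 -1.07]
```

View pics/s32.png

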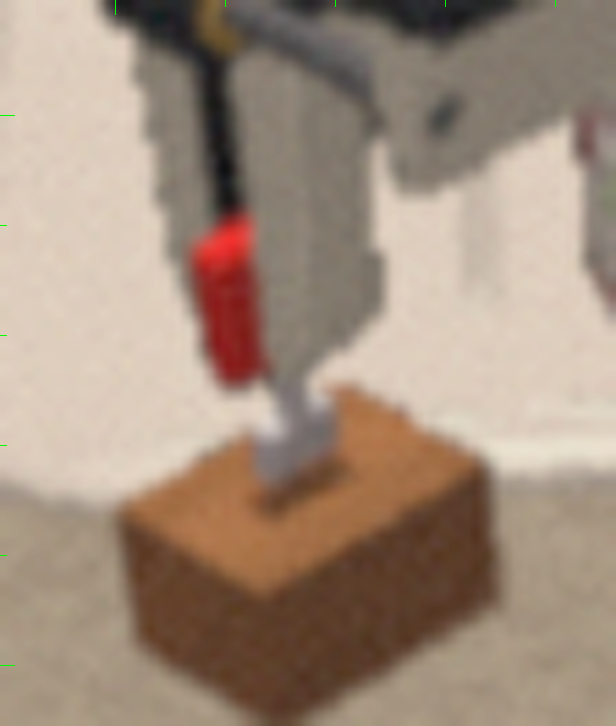

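Request:
{"api": "drive_tool", "payload": {
  "increments": [
    [1, 0.03, 0, -0.1, 0, 0, 0],
    [1, 0.03, 0, -0.22, 0, 0, 0],
    [1, 0.03, 0, -0.36, 0, 0, 0],
    [1, 0.03, 0, -0.4, 0, 0, 0],
    [1, 0.03, 0, -0.4, 0, 0, 0]
  ]
}}

```text
t: 41.1
tool_pos: [0.5021, 0.2942, 0.0813]
orientation: [-0.094, -3.139, 0.001]
force: [-0.5, -0.6, -0.2]
opening: 0.01
```

```bash
python3 - <<'E'
from h import *
st()
E
```

```text
t 41.1 pos [0.5021 0.2942 0.0813] psi 1.5109 z [-1.2e-03 -5.0e-04 -1.0e+00] F [-0.5 -0.6 -0.2] M [0.01 0.03 0.01] open 0.01 q [ 0.44  0.22  1.7   0.    1.23 -1.07]
```

In the slot by ~6 mm with no force. Continue to the floor.

Request:
{"api": "drive_tool", "payload": {
  "increments": [
    [1, 0.01, 0.01, -0.1, 0, 0, 0],
    [1, 0.01, 0.01, -0.25, 0, 0, 0],
    [1, 0.01, 0.01, -0.4, 0, 0, 0],
    [1, 0.01, 0.01, -0.5, 0, 0, 0],
    [1, 0.01, 0.01, -0.54, 0, 0, 0],
    [1, 0.01, 0.01, -0.56, 0, 0, 0],
    [1, 0.01, 0.01, -0.56, 0, 0, 0]
  ]
}}

```text
t: 41.68
tool_pos: [0.5027, 0.2946, 0.0679]
orientation: [-0.094, -3.14, 0.0]
force: [-0.7, 0.2, -0.4]
opening: 0.0102
```

```bash
python3 - <<'E'
from h import *
st()
E
```

```text
t 41.68 pos [0.5027 0.2946 0.0679] psi 1.511 z [-3.e-04 -2.e-04 -1.e+00] F [-0.7  0.2 -0.4] M [-0.01 -0.01 -0.01] open 0.0102 q [ 0.44  0.24  1.7  -0.    1.2  -1.07]
```

Request:
{"api": "drive_tool", "payload": {
  "increments": [
    [1, 0, 0, -0.03, 0, 0, 0],
    [1, 0, 0, -0.05, 0, 0, 0],
    [1, 0, 0, -0.05, 0, 0, 0],
    [1, 0, 0, -0.05, 0, 0, 0]
  ]
}}

```text
t: 42.02
tool_pos: [0.5028, 0.2947, 0.067]
orientation: [0.094, 3.14, 0.0]
force: [0.0, -0.4, -1.0]
opening: 0.0098
```

Request:
{"api": "drive_tool", "payload": {
  "increments": [
    [1, 0, 0, -0.03, 0, 0, 0],
    [1, 0, 0, -0.03, 0, 0, 0],
    [1, 0, 0, -0.03, 0, 0, 0]
  ]
}}

```text
t: 42.27
tool_pos: [0.503, 0.2948, 0.0667]
orientation: [0.094, 3.14, 0.0]
force: [-1.3, -1.0, 5.6]
opening: 0.0098
```

```bash
python3 - <<'E'
from h import *
st()
E
```

```text
t 42.27 pos [0.503  0.2948 0.0667] psi 1.511 z [ 4.e-04  2.e-04 -1.e+00] F [-1.3 -1.   5.6] M [-0.2   0.34  0.06] open 0.0098 q [ 0.44  0.24  1.7  -0.    1.2  -1.07]
```

Floor contact. Release and withdraw.

Request:
{"api": "drive_tool", "payload": {
  "increments": [
    [0.85, 0, 0, 0.01, 0, 0, 0],
    [0.6, 0, 0, 0.01, 0, 0, 0],
    [0.5, 0, 0, 0.01, 0, 0, 0],
    [0.5, 0, 0, 0.01, 0, 0, 0],
    [0.5, 0, 0, 0.01, 0, 0, 0],
    [0.5, 0, 0, 0.01, 0, 0, 0],
    [0.5, 0, 0, 0.5, 0, 0, 0],
    [0.5, 0, 0, 1.5, 0, 0, 0],
    [0.5, 0, 0, 3, 0, 0, 0],
    [0.5, 0, 0, 4.5, 0, 0, 0],
    [0.5, -2, 1, 5, 0, 0, 0],
    [0.5, -4, 2, 5, 0, 0, 0],
    [0.5, -4, 2, 5, 0, 0, 0],
    [0.5, -4, 2, 5, 0, 0, 0]
  ]
}}

```text
t: 43.43
tool_pos: [0.3991, 0.3471, 0.193]
orientation: [-0.089, -3.14, -0.003]
force: [0.0, -0.8, -0.7]
opening: 0.047
```

```bash
python3 - <<'E'
from h import *
c=cams(); st()
for n in c: cv2.imwrite(f"pics/{n}_f.png",c[n]["image"][:,:,::-1])
crop(c["scene"],"sf",180,180,240,120,3)
crop(c["top"],"tf",140,150,200,170,4)
E
```

```text
t 43.53 pos [0.4023 0.3454 0.1924] psi 1.5133 z [ 1.6e-03  8.0e-04 -1.0e+00] F [ 0.2 -0.3  0.3] M [ 0.07 -0.03 -0.05] open 0.0465 q [ 0.61 -0.03  1.75 -0.    1.42 -0.9 ]
```

View pics/sf.png

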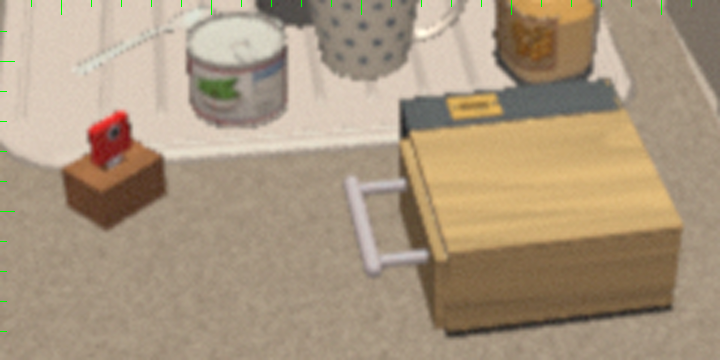

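View pics/tf.png

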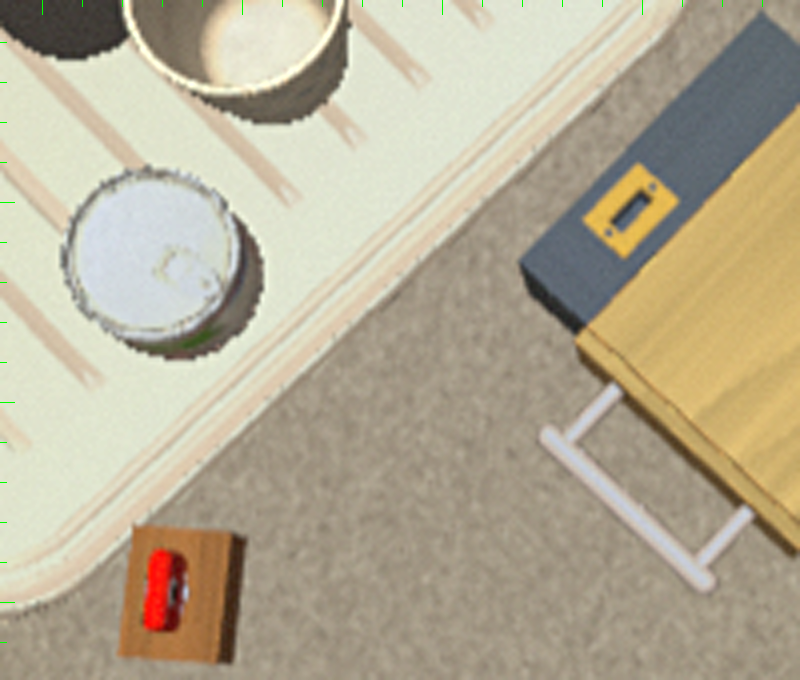

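View pics/scene_f.png

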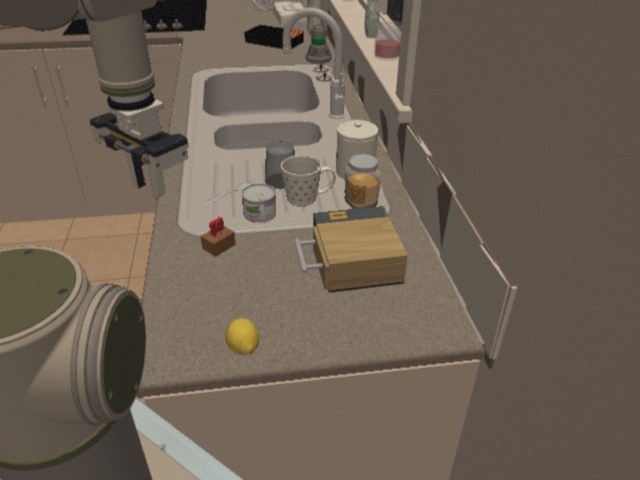

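```bash
python3 - <<'E'
import cv2,numpy as np
a=cv2.imread("pics/top0.png").astype(int);b=cv2.imread("pics/top_f.png").astype(int)
for n,(u,v,w,h) in {"mug":(165,115,80,70),"tin":(150,185,60,60),"stand/key":(165,275,40,45),"handle":(270,245,55,55),"keyhole":(280,185,40,40)}.items():
    d=np.abs(a-b)[v:v+h,u:u+w].max(2); print(n,d.mean().round(1),(d>40).sum())
E
```

```text
mug 3.9 0
tin 4.1 0
stand/key 5.3 7
handle 3.6 0
keyhole 3.4 0
```

```bash
python3 -c "
from plant import robot
print(robot.close_job())"
```

```text
the job is handed in; nothing more can be done
None
```

The job is done and handed in at about 44 s. I unlocked the box with the key, pulled the drawer right out, and put both worktop pods into the two front pockets; only two pods were there. Then I shut the drawer, turned the key back to lock it, and stood the key back in its stand. The old pod was in the back right pocket and stayed there.

**Checks along the way:**
- **Lock:** the key bottomed at its home height, and the wrist torque rose to about 0.5 N m at both ends of the turn, so it reached each stop. It came out freely afterwards, as it only does at lock value 0.
- **Pods:** both met the pocket floor at the expected height, and by eye they stood level with the old pod.
- **Drawer:** it shut against its stop with about 8 N.
- **Key:** its lower end met the floor of the stand.
- **Final pictures:** the top picture shows the mug, tin, handle and keyhole as at the start, with only a few pixels different at the key. No pods are left on the worktop and the arm is clear.

No check failed. I did not pull on the drawer after locking it, so the lock is judged only from the stop torque, the key coming out and the keyhole picture.

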